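# Tip the ball feeder over to its open lane

## Task

The left lane of the ball feeder is shut and full, and four more beech balls are waiting at its seesaw gate. Push the empty blue tray that stands in front of the fence along the worktop, under the mouth of the open right-hand lane, until its long side lies flat against the aluminium fence; only then press down the raised right-hand pad of the gate's rocker bar, so that the gate tips fully over and all four waiting balls run down into the tray and come to rest there. Only push and press: do not lift or tilt the tray, do not touch the balls, leave those in the shut lane where they are, and do not disturb the things around.

Things in the scene. Friction and masses are not known exactly. Their poses are not given: they have to be found in the camera images.
- feeder: fixed grey and aluminium two-lane ball feeder. Origin: below the gate's centre, at worktop height; x points away from the operator along the infeed, y to the left lane. An infeed gutter slopes from behind (+x) to the gate; 40 mm wide lanes slope from it to the left (+y, mouth shut by a dark stop) and right (-y, open). At most 130 mm high; 14 mm foot plate x -85 to +140, y -82 to +82 mm
- open_mouth (a point): end of the open right-hand lane's floor, 138 mm right (-y) of the feeder's origin, 50 mm above the worktop; balls run out here towards -y. The lane's underside there is 46 mm above the worktop, so the tray (34 mm high) slides in below. Its stop plate is swung up above it, top 118 mm above the worktop
- fence (a point): middle of the front face of the straight aluminium fence, at worktop height: x = +68 mm, y = -205 mm in the feeder's frame. The fence is 22 mm high, fixed to the feeder, and runs along the feeder's y from y = -80 to -335 mm; its front faces the operator (-x)
- gate (a joint): angle (rad) of the seesaw gate (blue trough, with a rocker bar with two black pads in front on the same shaft) about the feeder's x axis. -0.30: tipped to the shut left lane (start; right pad raised); +0.30: fully over to the open lane (right pad down). Top-heavy (brass weight): past level (0) it falls on to its hard stop by itself. Pressing a pad takes 1 to 3 N
- pad_right (a point): centre of the top of the rocker bar's black right-hand pad, 30 x 36 mm (x, y of the feeder); moves with the gate. At level it lies 60 mm in front (-x) of the feeder's origin, 80 mm to the right (-y), 103 mm above the worktop; the pivot is 72 mm above the worktop. Tipping the gate over takes it down from about 127 to 79 mm above the worktop
- pad_left (a point): the same on the left-hand pad (lowered at the start)
- tray: empty open blue tray, 135 mm (its x) by 235 mm (its y), walls 34 mm high and 3 mm thick, floor 2 mm, about 0.2 kg, loose; its origin is the centre of its underside. It starts in front of its place, a little askew. When it is home its long far wall lies flat against the fence: its origin is then at x = 0 in the feeder's frame (y about -0.24) and its axes are parallel to the feeder's
- wait_ball_1: a waiting beech ball (origin at its centre), 30 mm across, 12 g, on the gate or in the infeed behind it
- wait_ball_2: a waiting beech ball (origin at its centre), 30 mm across, 12 g, on the gate or in the infeed behind it
- wait_ball_3: a waiting beech ball (origin at its centre), 30 mm across, 12 g, on the gate or in the infeed behind it
- wait_ball_4: a waiting beech ball (origin at its centre), 30 mm across, 12 g, on the gate or in the infeed behind it
- lane_ball_1: a beech ball (origin at its centre) of the same kind in the full, shut left lane; it stays there
- lane_ball_2: a beech ball (origin at its centre) of the same kind in the full, shut left lane; it stays there
- lane_ball_3: a beech ball (origin at its centre) of the same kind in the full, shut left lane; it stays there
- driver: bystander: wooden-handled screwdriver lying on its side, 19 x 165 mm; origin at the centre of its underside
- glue: bystander: white bottle with a red nozzle, 26 mm across, 84 mm high; origin at the centre of its underside

How it is judged:
By the outcome, as a careful person would: the job done as asked, in the order asked, and still so for the second after the job is handed in, with the robot touching nothing.
It also fails if it takes over 51 s, if anything falls off the work surface, if the arm or the gripper's body presses on something with over 40 N, if the wrist force passes 120 N, or if a joint passes its speed limit or range.

## Robot

A 6-joint arm with a two-finger parallel gripper is mounted at the origin on a cart in front of the work surface, level with it; the furniture and walls round the work are solid. World frame = base frame: x ahead of the robot, y to its left, z up, the work surface at z = 0. Lengths are in m, angles in degrees, forces in N, time in s.
With the tool pointing down it reaches from about 0.35 to 0.8 m from the base axis. Payload 7.3 kg.
Tool frame: the origin (TCP) lies at the very end of the fingers, on their centre line; the grasp point (between the pads) lies 19 mm behind it (robot.hold_point_z is the distance from the TCP to the grasp point, in m); z points along the fingers, y is the direction in which the jaws open and shut (so a half turn about z gives the same grasp; the last joint's range is limited). The gripper opens to 85 mm and grips with 20 to 120 N. Pads are 22 mm wide; open, the fingers measure 114 mm over their backs; the gripper's body (76 mm by 85 mm) begins 54 mm behind the grasp point. The pads swing forward as they close: fully open they stand 13 mm farther back than shut.
Start: joints at [60.734, 19.595, 87.324, -0, 73.075, -8.365], TCP at [0.187, 0.49, 0.199] pointing down, gripper open.
Joint ranges: [-145.02, 145.02], [-44.19, 115.74], [2.07, 154.8], [-57.11, 237.11], [16.16, 152.29], [-177.93, 177.93]. Speed limits (degrees/s): [147.25, 147.25, 180, 180, 180, 180].

## Interface

Orientations are given as a 3x3 rotation matrix whose columns are the frame's x, y, z axes.
In Python, from rig import robot, eyes gives the robot as it stands. The module is installed in compiled form; this text tells all that it offers.
- The arm moves only by the tool play_rows, never from a script. Its argument "moves" is a list of rows, each an object of numbers: "dx", "dy", "dz": the shift along the tool's x, y, z in cm; "yaw": the turn about the tool's z in rad; "jaw": the finger opening in cm, from 0 to 8.54. In form: [{"dx": .., "dy": .., "dz": .., "yaw": .., "jaw": ..}, ...]. A call has 1 to 5 rows; each row is the pose to reach, as a shift and turn from the pose commanded when the call began, along the tool's axes at that moment; what a row does not reach only later rows make up. A row lasts 1/8 s, in which the tool goes at most 62.5 mm and 10.7 degrees, less where a joint would pass 70% of its speed; a pose out of reach is approached as far as the arm can. A call with a gripper value outside its range is refused whole. The fingers move at their own pace and stop on an object; "force" is the grip in N (left out, the last holds). Time passes only in rows, so rows that repeat a pose let the fingers close. It gives the time, the measured TCP pose, the force and the opening at its end, in the units of the state.
- robot.get_obs(): the state, without advancing time (a new reading comes with each control period).
- eyes.read_camera(name): name is "scene" or "top" or "wrist"; returns a dict with "image" (384x512x3 uint8, blue, green, red), "mtx" (3x3 intrinsics, pixels), "rvec" (rotation vector, rad) and "tvec" (3), from world to camera coordinates, as OpenCV has them; the wrist camera has in their place "hand_eye" (4x4, takes a point from camera to tool coordinates, whose origin is the TCP and whose axes are the flange's). Camera axes: x right, y down, z forward; pixel columns grow to the right and rows downward; lengths in m; the calibration is good to about 2 mm. A picture is of the moment at which its call begins: read the wrist's pose just before it. There is no depth.
- robot.sign_off(): hands the job in, once; it reports no verdict.
The state is a dict: "clock": time; "qpos": joint angles; "joint_velocities": joint speeds; "joint_efforts": joint torques, N m; "tcp_pos": TCP position; "orientation": TCP orientation; "force": force on the tool from outside, world axes, zero at the start; "ft_torque": the same for the moment, N m; "opening": opening from 0.0 (shut) to 1.0 (fully open).
Only numpy, scipy, OpenCV 4.12 (cv2) and the standard library are available. Lean on these libraries where they do the work, as an engineer would, in place of code of your own. Each camera call takes 0.05 s, during which the arm holds its last target.

## Working session

There is one attempt and no reset: what is moved stays moved. The work goes in short steps, Python scripts to look and compute and a tool call to move; the robot and the scene stay as the last step left them, time stands still between calls to the robot, and variables do not carry over. Pictures are saved under pics/ and viewed, and the job is handed in when it is done.

Besides the shell and the picture viewer there is one more tool, called after "Emit:" as name([rows], argument=value, ...), one row to a line, values as JSON. play_rows: Moves the arm, as the interface text tells. Its arguments: {"type":"object","properties":{"moves":{"type":"array","items":{"type":"object","properties":{"dx":{"type":"number"},"dy":{"type":"number"},"dz":{"type":"number"},"yaw":{"type":"number"},"jaw":{"type":"number"}}}},"force":{"type":"number"}},"required":["moves"]}

```bash
mkdir -p pics
python3 - <<'E'
from rig import robot, eyes
import cv2,numpy as np
o=robot.get_obs(); print({k:np.round(v,3).tolist() for k,v in o.items()})
for n in ("scene","top"):
    c=eyes.read_camera(n); cv2.imwrite(f"pics/{n}0.png",c["image"]); np.savez(f"pics/{n}.npz",**{k:c[k] for k in("mtx","rvec","tvec")})
    R=cv2.Rodrigues(np.array(c["rvec"]))[0]; print(n,c["mtx"],(-R.T@np.array(c["tvec"]).ravel()).round(3), R.round(2).tolist())
E
```

```text
{'clock': 0.0, 'qpos': [60.733, 19.639, 87.378, 0.0, 73.076, -8.363], 'joint_velocities': [0.027, -0.032, 0.033, 0.025, 0.016, -0.102], 'joint_efforts': [-0.001, -43.367, -24.601, -0.0, 0.008, 0.0], 'tcp_pos': [0.187, 0.49, 0.199], 'orientation': [[-0.934, 0.357, -0.001], [0.357, 0.934, -0.001], [0.0, -0.002, -1.0]], 'force': [-0.408, 0.873, 0.061], 'ft_torque': [-0.044, 0.022, 0.019], 'opening': 0.998}
scene [[472.32854586   0.         254.81836327]
 [  0.         472.32854586 186.9712029 ]
 [  0.           0.           1.        ]] [-0.514 -0.238  0.746] [[0.05, -1.0, -0.01], [-0.53, -0.01, -0.85], [0.85, 0.05, -0.53]]
top [[374.98260016   0.         248.47245874]
 [  0.         374.98260016 193.34642422]
 [  0.           0.           1.        ]] [ 0.484 -0.192  1.072] [[0.0, -1.0, -0.01], [-1.0, 0.0, -0.07], [0.07, 0.01, -1.0]]
```

View pics/scene0.png

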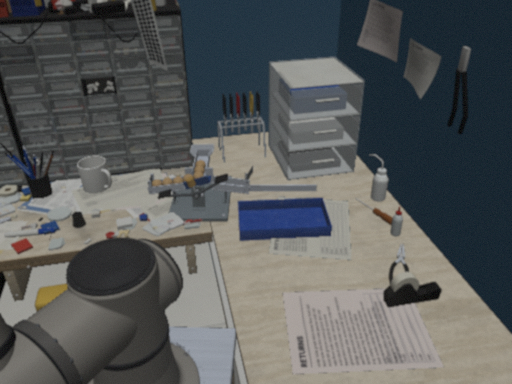

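View pics/top0.png

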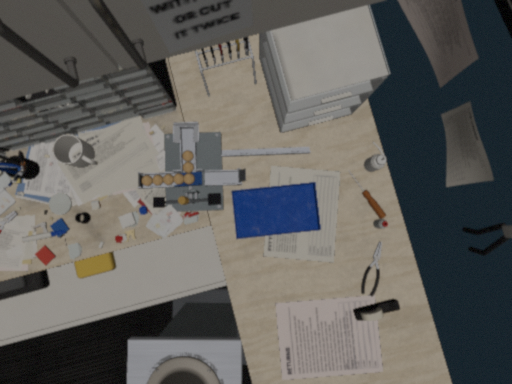

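Run:
```python
import cv2
a=cv2.imread("pics/top0.png")[110:260,130:400]; cv2.imwrite("pics/top0z.png",cv2.resize(a,None,fx=2.9,fy=2.9,interpolation=cv2.INTER_CUBIC))
a=cv2.imread("pics/scene0.png")[130:260,130:420]; cv2.imwrite("pics/scene0z.png",cv2.resize(a,None,fx=2.7,fy=2.7,interpolation=cv2.INTER_CUBIC))
```

```text
(no output)
```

View pics/top0z.png

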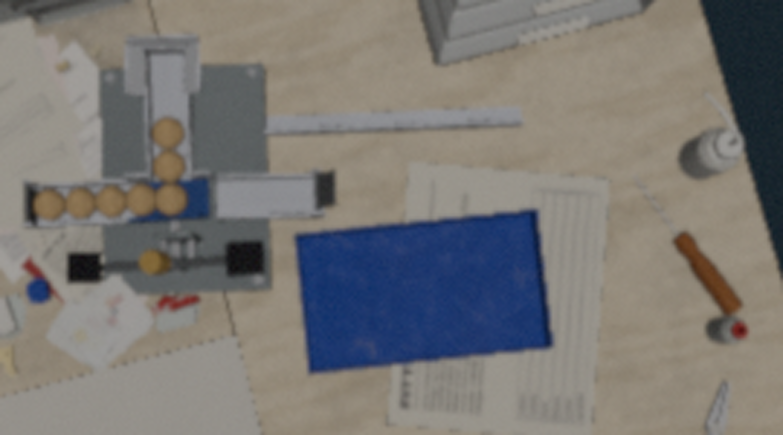

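View pics/scene0z.png

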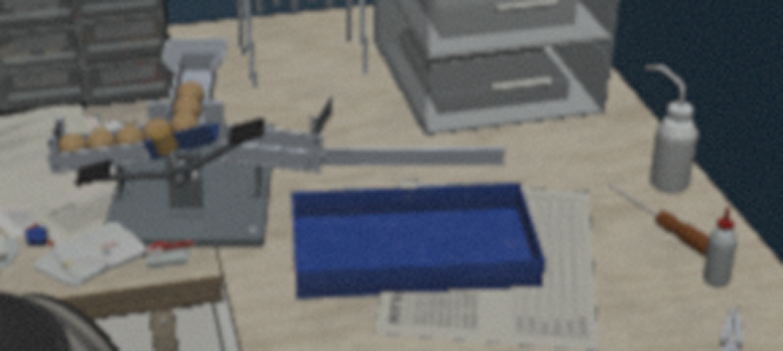

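```bash
cat > h.py <<'E'
import cv2,numpy as np
def cam(n):
    d=np.load(f"pics/{n}.npz"); return d["mtx"],cv2.Rodrigues(d["rvec"])[0],d["tvec"].ravel()
def ray(n,uv,z):
    K,R,t=cam(n); uv=np.atleast_2d(np.float64(uv))
    d=(R.T@np.linalg.inv(K)@np.c_[uv,np.ones(len(uv))].T).T; C=-R.T@t
    s=(z-C[2])/d[:,2]; return C+s[:,None]*d
def proj(n,P):
    K,R,t=cam(n); return cv2.projectPoints(np.float64(P).reshape(-1,3),cv2.Rodrigues(R)[0],t,K,None)[0].reshape(-1,2)
def traymask(im):
    h=cv2.cvtColor(im,cv2.COLOR_BGR2HSV)
    m=((h[...,0]>105)&(h[...,0]<130)&(h[...,1]>140)&(h[...,2]>40)).astype(np.uint8)
    n,l,s,c=cv2.connectedComponentsWithStats(m); i=1+np.argmax(s[1:,4]); return (l==i).astype(np.uint8)
E
python3 - <<'E'
from h import *
a=cv2.imread("pics/top0.png"); m=traymask(a); c=max(cv2.findContours(m,0,2)[0],key=cv2.contourArea)
print(cv2.minAreaRect(c)); b=cv2.boxPoints(cv2.minAreaRect(c)); 
p=cv2.approxPolyDP(c,6,True)[:,0]; print(p.tolist())
Z=lambda q:np.array(q)/2.9+[130,110]
print("tray rim",ray("top",b,.034).round(4).tolist(), ray("top",p,.034).round(4).tolist())
print("plate",ray("top",Z([[103,65],[265,65],[271,290]]),.014).round(4).tolist())
print("fence bot0/top",ray("top",Z([[268,134],[522,125]]),.0).round(4).tolist(),ray("top",Z([[268,134],[522,125]]),.022).round(4).tolist())
print("padR",ray("top",Z([[244,258]]),.127).round(4), "padL",ray("top",Z([[84,268]]),.079).round(4))
print("screw",ray("top",Z([[680,240],[738,308],[740,330]]),.01).round(3).tolist())
g=cv2.cvtColor(a,cv2.COLOR_BGR2GRAY)
for u in (230,250,270,290,305): print(u,g[145:168,u].tolist())
E
```

```text
((275.70550537109375, 209.95204162597656), (46.32301712036133, 82.7533187866211), 83.9909896850586)
[[314, 184], [233, 192], [237, 236], [319, 228]]
tray rim [[0.5641, -0.1339, 0.034], [0.588, -0.3624, 0.034], [0.4607, -0.3742, 0.034], [0.4368, -0.1477, 0.034]] [[0.5841, -0.3612, 0.034], [0.562, -0.1364, 0.034], [0.4404, -0.1478, 0.034], [0.4625, -0.3735, 0.034]]
plate [[0.7351, 0.0591, 0.014], [0.7347, -0.1014, 0.014], [0.5125, -0.1085, 0.014]]
fence bot0/top [[0.6683, -0.1036, 0.0], [0.6769, -0.3563, 0.0]] [[0.6645, -0.1054, 0.022], [0.6729, -0.3529, 0.022]]
padR [[ 0.5374 -0.0937  0.127 ]] padL [[0.5309 0.0581 0.079 ]]
screw [[0.561, -0.507, 0.01], [0.495, -0.562, 0.01], [0.474, -0.563, 0.01]]
230 [139, 141, 140, 141, 142, 144, 142, 142, 139, 133, 117, 117, 137, 143, 144, 140, 141, 140, 140, 139, 138, 137, 135]
250 [143, 143, 143, 144, 144, 142, 144, 141, 134, 122, 115, 135, 144, 143, 143, 142, 138, 136, 134, 134, 136, 139, 139]
270 [140, 139, 140, 143, 143, 144, 141, 136, 127, 109, 121, 138, 140, 142, 140, 139, 138, 140, 138, 138, 137, 141, 140]
290 [137, 134, 131, 141, 145, 144, 141, 132, 109, 119, 138, 142, 144, 143, 144, 145, 143, 140, 139, 139, 139, 136, 137]
305 [143, 144, 146, 143, 143, 143, 139, 126, 114, 133, 140, 139, 140, 140, 139, 139, 139, 140, 137, 134, 134, 132, 130]
```

Emit:
play_rows([
  {"dx":-5,"dy":-2.6,"yaw":-0.1},
  {"dx":-10,"dy":-5.2,"yaw":-0.2},
  {"dx":-15,"dy":-7.8,"yaw":-0.3},
  {"dx":-20,"dy":-10.4,"yaw":-0.398},
  {"dx":-25,"dy":-13,"yaw":-0.398},
])

```text
invalid input
```

```bash
cat >> h.py <<'E'
TH=.033; O=np.array([.595,-.0245])
def F(x,y): c,s=np.cos(TH),np.sin(TH); return O+[c*x-s*y,s*x+c*y]
def inF(p): c,s=np.cos(TH),np.sin(TH); d=np.array(p)[:2]-O; return np.array([c*d[0]+s*d[1],-s*d[0]+c*d[1]])
def st():
    from rig import robot
    o=robot.get_obs(); R=np.array(o["orientation"]); p=np.array(o["tcp_pos"])
    print("t",round(o["clock"],2),"tcp",p.round(4),"feeder",inF(p).round(4),"yaw err",round(np.degrees(np.arctan2(R[1,1],R[0,1])-np.pi/2-TH),2),"tilt",R[:2,2].round(3),"F",np.round(o["force"],1),"open",round(o["opening"],3), "q6",np.round(o["qpos"],0)); return p,R
def delta(x,y,z,feed=True):
    p,R=st(); t=F(x,y) if feed else np.array([x,y]); print("cm",(100*R.T@(np.r_[t,z]-p)).round(2))
E
python3 -c "
from h import *
print(F(-.17,-.235),F(-.0675,-.235)); delta(-.17,-.235,.12)"
```

```text
[ 0.43284615 -0.26498104] [ 0.53529034 -0.26159915]
t 0.1 tcp [0.1871 0.4901 0.1986] feeder [-0.3907  0.5278] yaw err -22.79 tilt [-0.001 -0.001] F [ 0.5 -0.2  0.1] open 1.003 q6 [61. 20. 87. -0. 73. -8.]
cm [-49.9  -61.76   7.94]
```

Emit:
play_rows([
  {"dx":-5,"dy":-2.6,"dz":0,"yaw":-0.1,"jaw":8.5},
  {"dx":-10,"dy":-5.2,"dz":0,"yaw":-0.2,"jaw":8.5},
  {"dx":-15,"dy":-7.8,"dz":0,"yaw":-0.3,"jaw":8.5},
  {"dx":-20,"dy":-10.4,"dz":0,"yaw":-0.398,"jaw":8.5},
  {"dx":-25,"dy":-13,"dz":0,"yaw":-0.398,"jaw":8.5},
])

```text
clock: 0.72
tcp_pos: [0.3753, 0.2783, 0.1991]
orientation: [[-0.999, -0.034, -0.0], [-0.034, 0.999, 0.0], [0.0, 0.0, -1.0]]
force: [1.0, 0.5, -1.1]
opening: 0.999
```

```bash
python3 -c "
from h import *
delta(-.19,-.235,.199)"
```

```text
t 0.72 tcp [0.3753 0.2783 0.1991] feeder [-0.2096  0.3099] yaw err 0.08 tilt [-0.  0.] F [ 1.   0.5 -1.1] open 0.999 q6 [ 27.  14.  96.   0.  71. -65.]
cm [ -1.88 -54.49   0.  ]
```

Emit:
play_rows([
  {"dx":0,"dy":-6,"dz":0,"yaw":0,"jaw":8.5},
  {"dx":0,"dy":-12,"dz":0,"yaw":0,"jaw":8.5},
  {"dx":0,"dy":-18,"dz":0,"yaw":0,"jaw":8.5},
  {"dx":0,"dy":-24,"dz":0,"yaw":0,"jaw":8.5},
  {"dx":0,"dy":-30,"dz":0,"yaw":0,"jaw":8.5},
])

```text
clock: 1.35
tcp_pos: [0.3841, -0.0218, 0.1992]
orientation: [[-0.999, -0.033, 0.0], [-0.033, 0.999, 0.0], [-0.0, 0.0, -1.0]]
force: [0.5, 0.1, -0.5]
opening: 0.991
```

Emit:
play_rows([
  {"dx":0,"dy":-6,"dz":0,"yaw":0,"jaw":8.5},
  {"dx":0,"dy":-12,"dz":0,"yaw":0,"jaw":8.5},
  {"dx":0,"dy":-18,"dz":0,"yaw":0,"jaw":8.5},
  {"dx":0,"dy":-24,"dz":0,"yaw":0,"jaw":8.5},
  {"dx":0,"dy":-24,"dz":0,"yaw":0,"jaw":8.5},
])

```text
clock: 1.98
tcp_pos: [0.3919, -0.2634, 0.1984]
orientation: [[-1.0, -0.028, -0.001], [-0.028, 1.0, -0.0], [0.001, -0.0, -1.0]]
force: [0.4, -0.6, -0.7]
opening: 0.995
```

```bash
python3 -c "
from h import *
delta(-.20,-.235,.012)
from rig import eyes
for n in ('scene','top','wrist'): cv2.imwrite(f'pics/{n}1.png',eyes.read_camera(n)['image'])
"
```

```text
t 1.98 tcp [ 0.3919 -0.2634  0.1984] feeder [-0.2109 -0.2321] yaw err -0.27 tilt [-0.001 -0.   ] F [ 0.4 -0.6 -0.7] open 0.995 q6 [ -43.   14.   95.   -0.   71. -135.]
cm [-1.1  -0.29 18.64]
```

View pics/scene1.png

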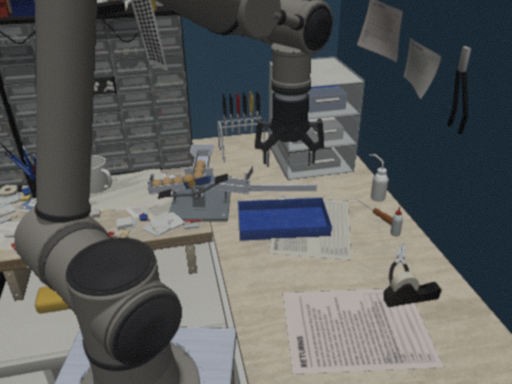

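View pics/wrist1.png

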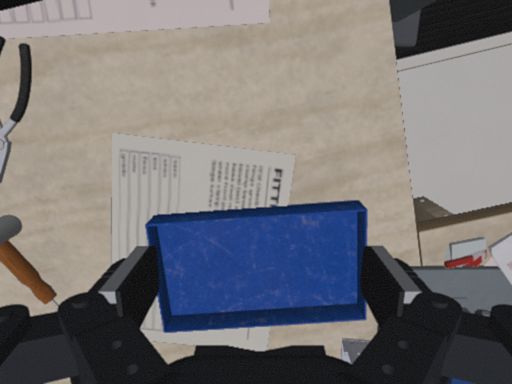

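```bash
python3 -c "
from h import *
from rig import eyes,robot
o=robot.get_obs();c=eyes.read_camera('wrist'); T=np.array(c['hand_eye']); print(T.round(3)); K=np.array(c['mtx'])
R=np.array(o['orientation']);p=np.array(o['tcp_pos'])
W=np.eye(4);W[:3,:3]=R;W[:3,3]=p
M=np.linalg.inv(W@T)
def pj(P): q=M@np.r_[P,1]; return (K@(q[:3]/q[2]))[:2].round(0)
print('tcp',pj(p),proj('scene',p)); print('below tcp on table',pj([p[0],p[1],0]),proj('scene',[p[0],p[1],0]))
for P in ([.5841,-.3612,.034],[.562,-.1364,.034],[.4404,-.1478,.034],[.4625,-.3735,.034]): print(pj(P))
def back(uv,z):
    d=(W@T)[:3,:3]@np.linalg.inv(K)@np.r_[uv,1]; C=(W@T)[:3,3]; return (C+(z-C[2])/d[2]*d).round(4)
for uv in ([149,220],[366,205],[367,316],[166,327]): print(back(uv,.034))
"
```

```text
[[ 0.001 -0.963 -0.268  0.068]
 [ 1.     0.001  0.     0.001]
 [-0.    -0.268  0.963 -0.174]
 [ 0.     0.     0.     1.   ]]
tcp [258. 227.] [[286.36334418 182.20923741]]
below tcp on table [258. 161.] [[284.5136744  251.41399615]]
[164. 328.]
[361. 317.]
[363. 216.]
[148. 229.]
[ 0.4519 -0.3719  0.034 ]
[ 0.4278 -0.146   0.034 ]
[ 0.5602 -0.1292  0.034 ]
[ 0.5824 -0.3591  0.034 ]
```

Emit:
play_rows([
  {"dx":0.3,"dy":0,"dz":4.5,"yaw":-0.005,"jaw":6.5},
  {"dx":0.3,"dy":0,"dz":9,"yaw":-0.005,"jaw":6.5},
  {"dx":0.3,"dy":0,"dz":13.5,"yaw":-0.005,"jaw":6.5},
  {"dx":0.3,"dy":0,"dz":16.5,"yaw":-0.005,"jaw":6.5},
  {"dx":0.3,"dy":0,"dz":17.5,"yaw":-0.005,"jaw":6.5},
])

```text
clock: 2.8
tcp_pos: [0.3889, -0.258, 0.0231]
orientation: [[-0.999, -0.04, -0.002], [-0.04, 0.999, 0.002], [0.002, 0.002, -1.0]]
force: [0.4, 0.3, 0.2]
opening: 0.764
```

```bash
python3 -c "
from h import *
delta(-.19,-.232,.008)
from rig import eyes
for n in ('scene','wrist'): cv2.imwrite(f'pics/{n}2.png',eyes.read_camera(n)['image'])
a=cv2.imread('pics/scene2.png')[100:300,180:380]; cv2.imwrite('pics/scene2z.png',cv2.resize(a,None,fx=3,fy=3,interpolation=2))
"
```

```text
t 2.8 tcp [ 0.3889 -0.258   0.0231] feeder [-0.2137 -0.2265] yaw err 0.41 tilt [-0.002  0.002] F [0.4 0.3 0.2] open 0.764 q6 [ -43.   27.  109.    0.   44. -135.]
cm [-2.37 -0.57  1.5 ]
```

View pics/scene2z.png

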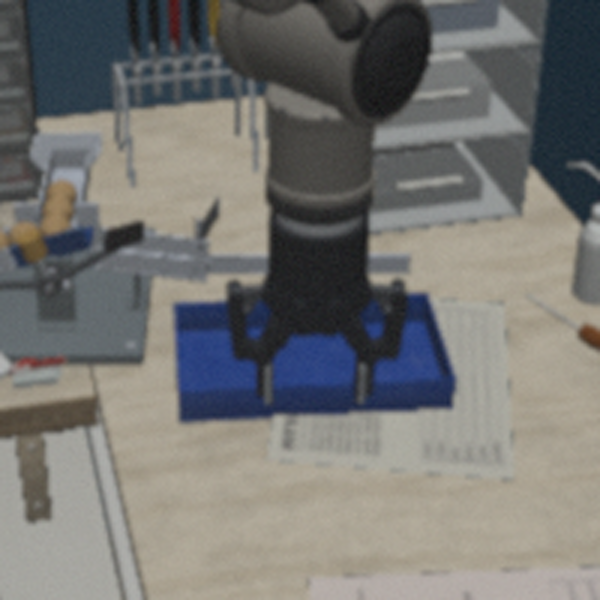

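View pics/wrist2.png

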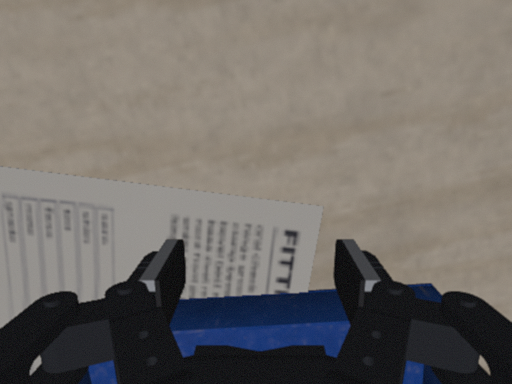

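Emit:
play_rows([
  {"dx":0,"dy":-0.3,"dz":0.8,"yaw":0.006,"jaw":6.5},
  {"dx":0,"dy":-0.6,"dz":1.5,"yaw":0.006,"jaw":6.5},
  {"dx":-0.8,"dy":-0.6,"dz":1.5,"yaw":0.006,"jaw":6.5},
  {"dx":-1.6,"dy":-0.6,"dz":1.5,"yaw":0.006,"jaw":6.5},
  {"dx":-2.4,"dy":-0.6,"dz":1.5,"yaw":0.006,"jaw":6.5},
])

```text
clock: 3.52
tcp_pos: [0.4145, -0.2652, 0.0094]
orientation: [[-0.999, -0.032, 0.001], [-0.032, 0.999, -0.0], [-0.001, -0.0, -1.0]]
force: [0.9, -0.9, -0.4]
opening: 0.764
```

```bash
python3 -c "
from h import *
print(proj('scene',[.3889,-.258,.0231]))
delta(-.08,-.232,.008)
from rig import eyes
for n in ('scene','wrist'): cv2.imwrite(f'pics/{n}3.png',eyes.read_camera(n)['image'])
"
```

```text
[[284.31092776 244.81895667]]
t 3.52 tcp [ 0.4145 -0.2652  0.0094] feeder [-0.1883 -0.2346] yaw err -0.04 tilt [ 0.001 -0.   ] F [ 0.9 -0.9 -0.4] open 0.764 q6 [ -42.   30.  106.    0.   44. -133.]
cm [-10.83   0.26   0.15]
```

View pics/wrist3.png

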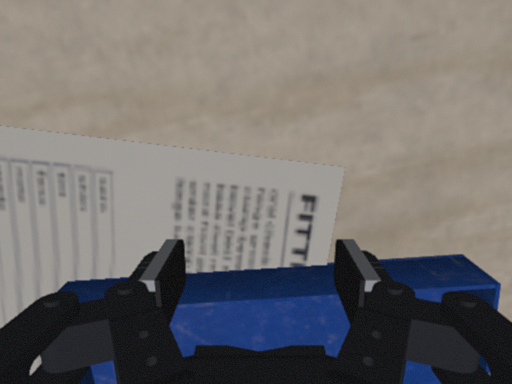

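View pics/scene3.png

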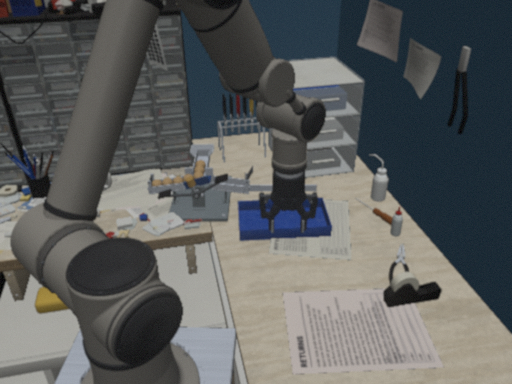

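```bash
python3 -c "
from h import *
print(proj('scene',[[.4145,-.2652,.0094],[.4145,-.2322,.0094],[.4145,-.2982,.0094],[.4395,-.265,0],[.4395,-.265,.034]]))
a=cv2.imread('pics/scene3.png')[180:260,220:350]; cv2.imwrite('pics/scene3z.png',cv2.resize(a,None,fx=6,fy=6,interpolation=2))
"
```

```text
[[287.03340208 242.72482534]
 [273.75663637 242.46396442]
 [300.34472197 242.98636519]
 [286.75813176 239.48327379]
 [287.07458547 228.731867  ]]
```

View pics/scene3z.png

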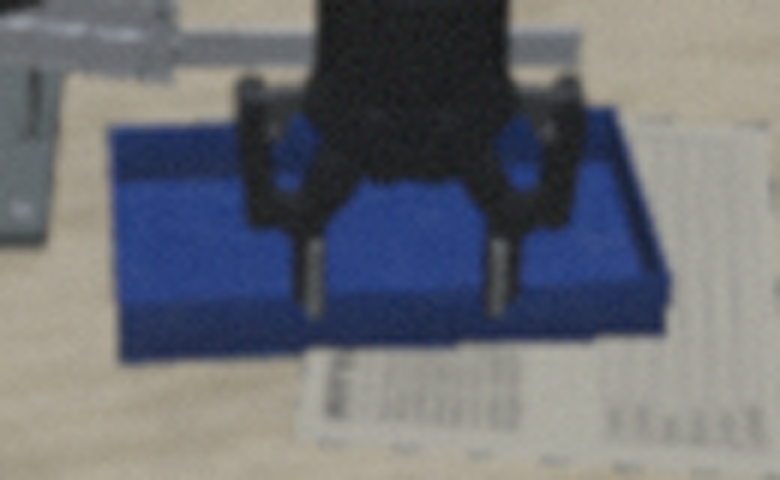

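Emit:
play_rows([
  {"dx":0,"dy":0,"dz":0.4,"yaw":0,"jaw":6.5},
  {"dx":0,"dy":0,"dz":0.8,"yaw":0,"jaw":6.5},
  {"dx":-0.6,"dy":0,"dz":0.8,"yaw":0,"jaw":6.5},
  {"dx":-1.2,"dy":0,"dz":0.8,"yaw":0,"jaw":6.5},
  {"dx":-1.8,"dy":0,"dz":0.8,"yaw":0,"jaw":6.5},
])

```text
clock: 4.25
tcp_pos: [0.4322, -0.2645, 0.0013]
orientation: [[-0.999, -0.032, 0.0], [-0.032, 0.999, -0.0], [-0.0, -0.0, -1.0]]
force: [-0.9, 0.0, -0.1]
opening: 0.762
```

Emit:
play_rows([
  {"dx":-0.7,"dy":0,"dz":0,"yaw":0,"jaw":6.5},
  {"dx":-1.4,"dy":0,"dz":0,"yaw":0,"jaw":6.5},
  {"dx":-2.1,"dy":0,"dz":0,"yaw":0,"jaw":6.5},
  {"dx":-2.8,"dy":0,"dz":0,"yaw":0,"jaw":6.5},
  {"dx":-3.5,"dy":0,"dz":0,"yaw":0,"jaw":6.5},
])

```text
clock: 4.88
tcp_pos: [0.4671, -0.2633, 0.0012]
orientation: [[-0.999, -0.032, 0.0], [-0.032, 0.999, 0.0], [-0.0, 0.0, -1.0]]
force: [-0.5, -0.3, 0.4]
opening: 0.759
```

```bash
python3 -c "
from h import *
delta(-.08,-.232,.001)
from rig import eyes
for n in ('scene','wrist','top'): cv2.imwrite(f'pics/{n}4.png',eyes.read_camera(n)['image'])
a=cv2.imread('pics/scene4.png')[130:260,130:420]; cv2.imwrite('pics/scene4z.png',cv2.resize(a,None,fx=2.7,fy=2.7,interpolation=2))
"
```

```text
t 4.88 tcp [ 0.4671 -0.2633  0.0012] feeder [-0.1357 -0.2344] yaw err -0.04 tilt [0. 0.] F [-0.5 -0.3  0.4] open 0.759 q6 [ -38.   34.   99.    0.   47. -129.]
cm [-5.57  0.25  0.02]
```

View pics/scene4z.png

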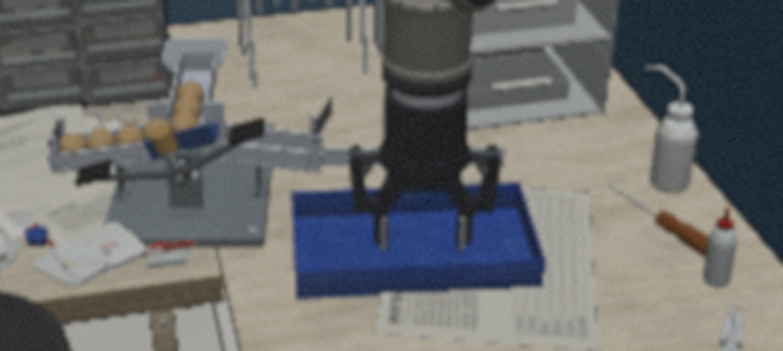

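View pics/wrist4.png

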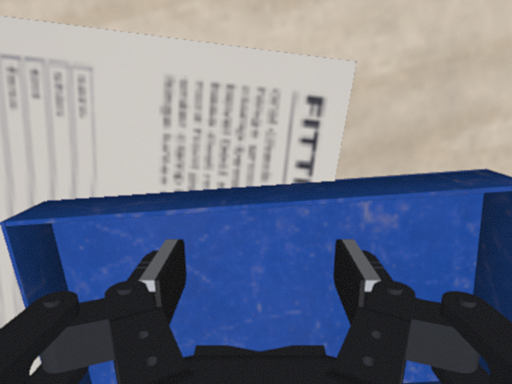

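```bash
python3 -c "
from h import *
from rig import eyes,robot
c=eyes.read_camera('wrist'); T=np.array(c['hand_eye']); K=np.array(c['mtx']); print(K.round(1).tolist())
for uv in ([183,240],[337,240],[172,238],[352,238]):
    d=T[:3,:3]@np.linalg.inv(K)@np.r_[uv,1.]; C=T[:3,3]
    s=(np.sign(uv[0]-256)*.0325-C[1])/d[1]; print(uv,(C+s*d).round(4))
p=np.array(robot.get_obs()['tcp_pos'])
for z in (0,.02,.034,.05): print(z,proj('scene',p+[0,0,z]))
print(proj('scene',[[.387,-.2634,.199],[.3919,-.2634,.24]]))
"
cd pics; python3 -c "
import cv2
a=cv2.imread('scene4.png')[190:250,220:350]; cv2.imwrite('scene4y.png',cv2.resize(a,None,fx=6,fy=6,interpolation=2))"
```

```text
[[342.1, 0.0, 259.5], [0.0, 342.1, 192.5], [0.0, 0.0, 1.0]]
[183, 240] [ 0.008  -0.0325 -0.0355]
[337, 240] [ 0.012   0.0325 -0.0445]
[172, 238] [ 0.0163 -0.0325 -0.0527]
[352, 238] [ 0.0217  0.0325 -0.0652]
0 [[285.96138286 232.67123355]]
0.02 [[286.13604543 226.44339471]]
0.034 [[286.2601222  222.01926366]]
0.05 [[286.40379256 216.89649533]]
[[288.37160014 183.30905213]
 [288.81145517 166.14864754]]
```

View pics/scene4y.png

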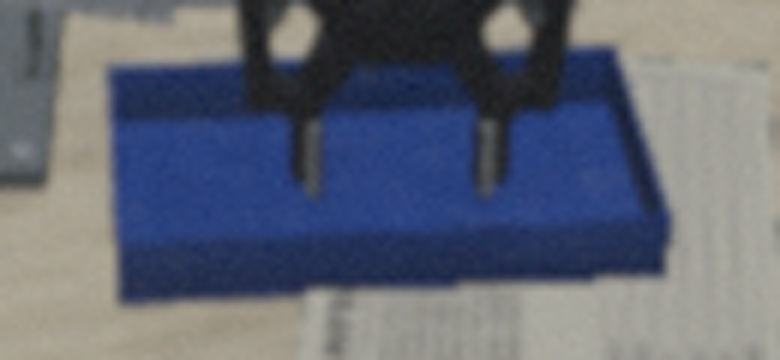

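Emit:
play_rows([
  {"dx":0,"dy":0,"dz":-2,"yaw":0,"jaw":6.5},
  {"dx":0,"dy":0,"dz":-4,"yaw":0,"jaw":6.5},
  {"dx":3,"dy":0,"dz":-4,"yaw":0,"jaw":6.5},
  {"dx":6,"dy":0,"dz":-4,"yaw":0,"jaw":6.5},
  {"dx":8,"dy":0,"dz":-4,"yaw":0,"jaw":6.5},
])

```text
clock: 5.7
tcp_pos: [0.3851, -0.2656, 0.0412]
orientation: [[-0.999, -0.032, -0.001], [-0.032, 0.999, 0.0], [0.001, 0.0, -1.0]]
force: [-0.2, -0.6, -0.2]
opening: 0.761
```

Emit:
play_rows([
  {"dx":0,"dy":0,"dz":0,"yaw":0,"jaw":0},
  {"dx":0,"dy":0,"dz":0,"yaw":0,"jaw":0},
  {"dx":0,"dy":0,"dz":0,"yaw":0,"jaw":0},
  {"dx":0,"dy":0,"dz":0,"yaw":0,"jaw":0},
  {"dx":0,"dy":0,"dz":0,"yaw":0,"jaw":0},
])

```text
clock: 6.32
tcp_pos: [0.3869, -0.2658, 0.0411]
orientation: [[-0.999, -0.033, 0.0], [-0.033, 0.999, 0.0], [-0.0, 0.0, -1.0]]
force: [-1.0, 0.4, -0.4]
opening: 0.004
```

```bash
python3 -c "
from h import *
p,R=st(); print(proj('scene',[p,p+[0,0,.02],p+[0,0,.04]]))
from rig import eyes
for n in ('scene','wrist','top'): cv2.imwrite(f'pics/{n}5.png',eyes.read_camera(n)['image'])
a=cv2.imread('pics/scene5.png')[180:260,220:350]; cv2.imwrite('pics/scene5z.png',cv2.resize(a,None,fx=6,fy=6,interpolation=2))
"
```

```text
t 6.33 tcp [ 0.3869 -0.2658  0.0411] feeder [-0.216  -0.2343] yaw err -0.02 tilt [0. 0.] F [-1.   0.4 -0.4] open 0.004 q6 [ -44.   25.  108.    0.   47. -136.]
[[287.72631492 239.53340713]
 [287.93128917 232.8776549 ]
 [288.14013456 226.09620227]]
```

View pics/scene5z.png

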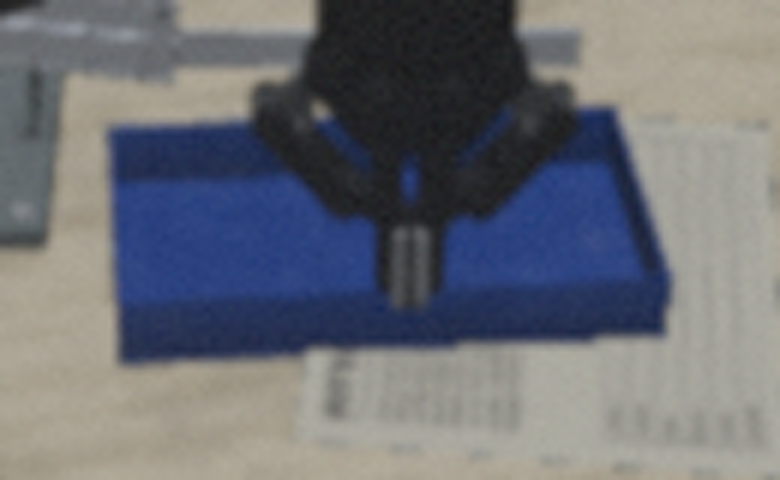

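View pics/wrist5.png

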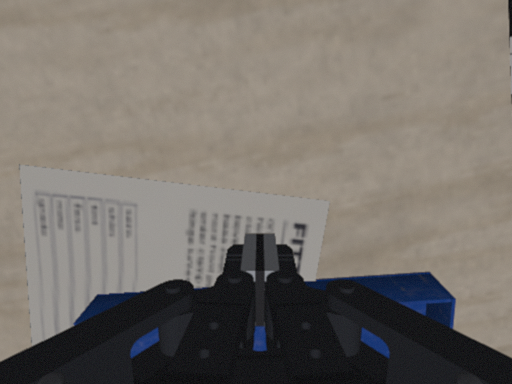

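Emit:
play_rows([
  {"dx":0,"dy":0,"dz":1.5,"yaw":0,"jaw":6.5},
  {"dx":0,"dy":0,"dz":3,"yaw":0,"jaw":6.5},
  {"dx":0,"dy":0,"dz":4,"yaw":0,"jaw":6.5},
  {"dx":0,"dy":0,"dz":5,"yaw":0,"jaw":6.5},
  {"dx":0,"dy":0,"dz":5.5,"yaw":0,"jaw":6.5},
])

```text
clock: 7.1
tcp_pos: [0.3865, -0.2658, -0.0143]
orientation: [[-0.999, -0.032, -0.0], [-0.032, 0.999, 0.0], [0.0, 0.0, -1.0]]
force: [0.4, 0.2, -0.5]
opening: 0.759
```

```bash
python3 -c "
from h import *
p,R=st(); print(proj('scene',[p,p+[0,0,.02],p+[0,0,.04]]))
from rig import eyes
for n in ('scene','wrist','top'): cv2.imwrite(f'pics/{n}6.png',eyes.read_camera(n)['image'])
a=cv2.imread('pics/scene6.png')[180:260,220:350]; cv2.imwrite('pics/scene6z.png',cv2.resize(a,None,fx=6,fy=6,interpolation=2))
"
```

```text
t 7.1 tcp [ 0.3865 -0.2658 -0.0143] feeder [-0.2163 -0.2343] yaw err -0.04 tilt [-0.  0.] F [ 0.4  0.2 -0.5] open 0.759 q6 [ -44.   31.  110.    0.   39. -136.]
[[287.17424361 257.43011903]
 [287.36905245 251.10417884]
 [287.56744752 244.66178482]]
```

View pics/scene6z.png

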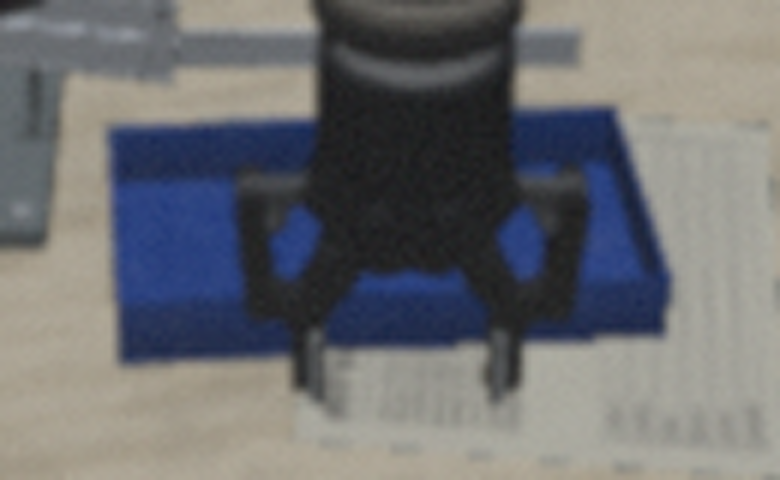

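View pics/wrist6.png

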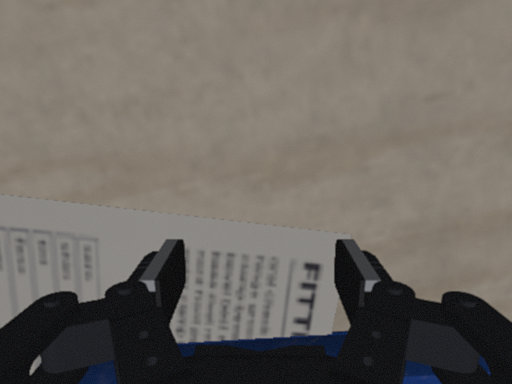

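Emit:
play_rows([
  {"dx":0,"dy":0,"dz":0.5,"yaw":0,"jaw":6.5},
  {"dx":0,"dy":0,"dz":0.9,"yaw":0,"jaw":6.5},
  {"dx":-1,"dy":0,"dz":0.9,"yaw":0,"jaw":6.5},
  {"dx":-2,"dy":0,"dz":0.9,"yaw":0,"jaw":6.5},
  {"dx":-3,"dy":0,"dz":0.9,"yaw":0,"jaw":6.5},
])

```text
clock: 7.88
tcp_pos: [0.4177, -0.265, -0.0227]
orientation: [[-0.999, -0.032, 0.001], [-0.032, 0.999, -0.0], [-0.0, -0.0, -1.0]]
force: [-1.0, -0.0, -0.2]
opening: 0.758
```

Emit:
play_rows([
  {"dx":-0.5,"dy":0,"dz":0,"yaw":0,"jaw":6.5},
  {"dx":-1,"dy":0,"dz":0,"yaw":0,"jaw":6.5},
  {"dx":-1.5,"dy":0,"dz":0,"yaw":0,"jaw":6.5},
  {"dx":-2,"dy":0,"dz":0,"yaw":0,"jaw":6.5},
  {"dx":-2.5,"dy":0,"dz":0,"yaw":0,"jaw":6.5},
])

```text
clock: 8.5
tcp_pos: [0.4417, -0.264, -0.0229]
orientation: [[-0.999, -0.032, -0.0], [-0.032, 0.999, 0.0], [0.0, 0.0, -1.0]]
force: [-1.6, -0.7, 0.1]
opening: 0.766
```

```bash
python3 -c "
from h import *
p,R=st(); print(proj('scene',[p,p+[0,0,.02],p+[0,0,.04]]))
from rig import eyes
for n in ('scene','wrist','top'): cv2.imwrite(f'pics/{n}7.png',eyes.read_camera(n)['image'])
a=cv2.imread('pics/scene7.png')[130:260,130:420]; cv2.imwrite('pics/scene7z.png',cv2.resize(a,None,fx=2.7,fy=2.7,interpolation=2))
"
```

```text
t 8.5 tcp [ 0.4417 -0.264  -0.0229] feeder [-0.1612 -0.2343] yaw err -0.05 tilt [-0.  0.] F [-1.6 -0.7  0.1] open 0.766 q6 [ -39.   35.  103.    0.   42. -131.]
[[286.16073291 245.99649881]
 [286.33838065 239.84063131]
 [286.51915793 233.57631848]]
```

View pics/scene7z.png

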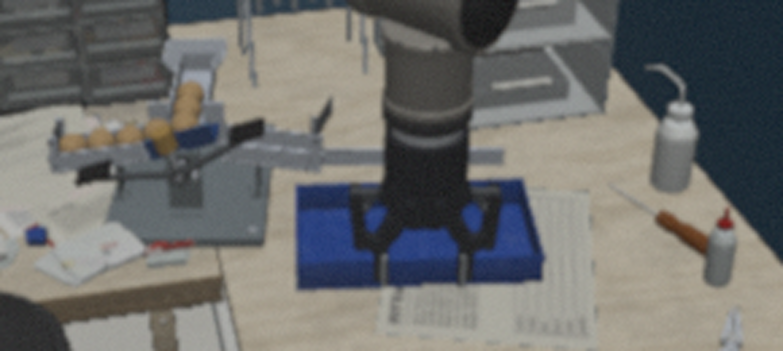

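View pics/wrist7.png

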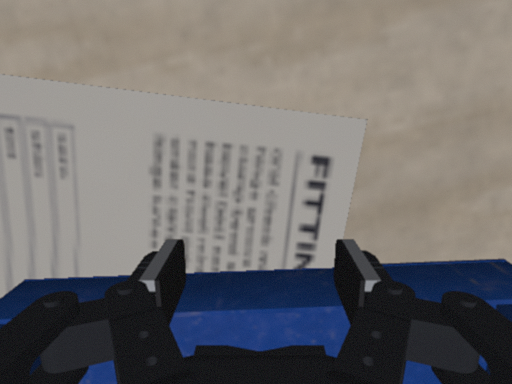

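Emit:
play_rows([
  {"dx":-0.7,"dy":0,"dz":0,"yaw":0,"jaw":6.5},
  {"dx":-1.4,"dy":0,"dz":0,"yaw":0,"jaw":6.5},
  {"dx":-2.1,"dy":0,"dz":0,"yaw":0,"jaw":6.5},
  {"dx":-2.8,"dy":0,"dz":0,"yaw":0,"jaw":6.5},
  {"dx":-3.5,"dy":0,"dz":0,"yaw":0,"jaw":6.5},
])

```text
clock: 9.28
tcp_pos: [0.4771, -0.2629, -0.0228]
orientation: [[-0.999, -0.032, 0.0], [-0.032, 0.999, 0.0], [-0.0, 0.0, -1.0]]
force: [-0.2, 0.5, 0.6]
opening: 0.756
```

Emit:
play_rows([
  {"dx":-0.6,"dy":0,"dz":0,"yaw":0,"jaw":6.5},
  {"dx":-1.2,"dy":0,"dz":0,"yaw":0,"jaw":6.5},
  {"dx":-1.8,"dy":0,"dz":0,"yaw":0,"jaw":6.5},
  {"dx":-2.4,"dy":0,"dz":0,"yaw":0,"jaw":6.5},
  {"dx":-3.0,"dy":0,"dz":0,"yaw":0,"jaw":6.5},
])

```text
clock: 9.9
tcp_pos: [0.5069, -0.262, -0.0228]
orientation: [[-0.999, -0.032, 0.0], [-0.032, 0.999, 0.0], [-0.0, 0.0, -1.0]]
force: [-1.7, -0.3, -0.2]
opening: 0.76
```

```bash
python3 -c "
from h import *
p,R=st()
from rig import eyes
for n in ('scene','wrist','top'): cv2.imwrite(f'pics/{n}8.png',eyes.read_camera(n)['image'])
a=cv2.imread('pics/scene8.png')[130:260,130:420]; cv2.imwrite('pics/scene8z.png',cv2.resize(a,None,fx=2.7,fy=2.7,interpolation=2))
a=cv2.imread('pics/top8.png')[110:260,130:400]; cv2.imwrite('pics/top8z.png',cv2.resize(a,None,fx=2.9,fy=2.9,interpolation=2))
"
```

```text
t 9.9 tcp [ 0.5069 -0.262  -0.0228] feeder [-0.0958 -0.2345] yaw err -0.05 tilt [0. 0.] F [-1.7 -0.3 -0.2] open 0.76 q6 [ -35.   39.   94.    0.   47. -127.]
```

View pics/scene8z.png

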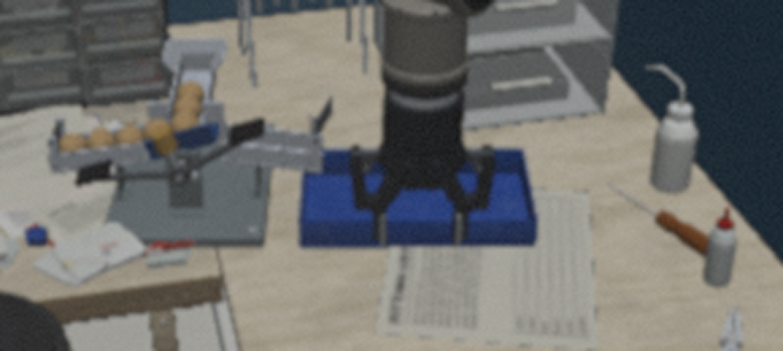

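View pics/top8z.png

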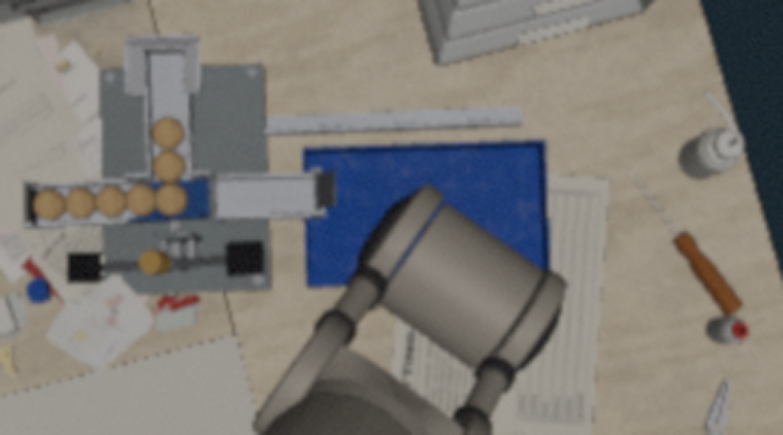

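Emit:
play_rows([
  {"dx":-0.3,"dy":0,"dz":0,"yaw":0,"jaw":6.5},
  {"dx":-0.6,"dy":0,"dz":0,"yaw":0,"jaw":6.5},
  {"dx":-0.9,"dy":0,"dz":0,"yaw":0,"jaw":6.5},
  {"dx":-1.1,"dy":0,"dz":0,"yaw":0,"jaw":6.5},
  {"dx":-1.2,"dy":0,"dz":0,"yaw":0,"jaw":6.5},
])

```text
clock: 10.68
tcp_pos: [0.5186, -0.2616, -0.0228]
orientation: [[-0.999, -0.032, -0.0], [-0.032, 0.999, 0.0], [0.0, 0.0, -1.0]]
force: [-0.7, -0.8, -0.6]
opening: 0.76
```

Emit:
play_rows([
  {"dx":-0.1,"dy":0,"dz":0,"yaw":0,"jaw":6.5},
  {"dx":-0.2,"dy":0,"dz":0,"yaw":0,"jaw":6.5},
  {"dx":-0.2,"dy":0,"dz":0,"yaw":0,"jaw":6.5},
])

```text
clock: 11.05
tcp_pos: [0.5207, -0.2616, -0.0228]
orientation: [[-0.999, -0.032, 0.0], [-0.032, 0.999, -0.0], [-0.0, -0.0, -1.0]]
force: [-0.6, 1.0, -0.1]
opening: 0.759
```

```bash
python3 -c "
from h import *
p,R=st()
from rig import eyes
for n in ('scene','top'): cv2.imwrite(f'pics/{n}9.png',eyes.read_camera(n)['image'])
a=cv2.imread('pics/top9.png')[130:220,210:350]; cv2.imwrite('pics/top9z.png',cv2.resize(a,None,fx=5.5,fy=5.5,interpolation=2))
"
```

```text
t 11.05 tcp [ 0.5207 -0.2616 -0.0228] feeder [-0.0821 -0.2345] yaw err -0.04 tilt [ 0. -0.] F [-0.6  1.  -0.1] open 0.759 q6 [ -34.   40.   92.    0.   48. -126.]
```

View pics/top9z.png

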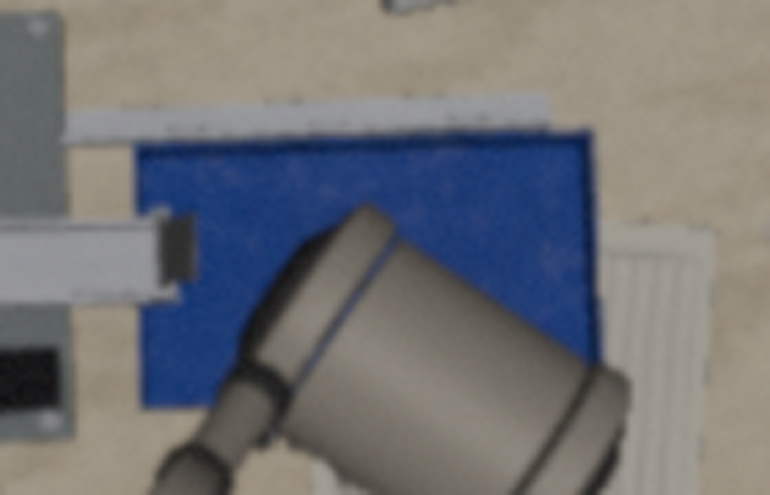

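Emit:
play_rows([
  {"dx":-0.1,"dy":0,"dz":0,"yaw":0,"jaw":6.5},
  {"dx":-0.2,"dy":0,"dz":0,"yaw":0,"jaw":6.5},
  {"dx":-0.2,"dy":0,"dz":0,"yaw":0,"jaw":6.5},
])

```text
clock: 11.52
tcp_pos: [0.5226, -0.2615, -0.0228]
orientation: [[-0.999, -0.032, 0.0], [-0.032, 0.999, 0.0], [-0.0, 0.0, -1.0]]
force: [-1.2, -0.4, 1.3]
opening: 0.764
```

Emit:
play_rows([
  {"dx":-0.1,"dy":0,"dz":0,"yaw":0,"jaw":6.5},
  {"dx":-0.15,"dy":0,"dz":0,"yaw":0,"jaw":6.5},
  {"dx":-0.15,"dy":0,"dz":0,"yaw":0,"jaw":6.5},
])

```text
clock: 11.9
tcp_pos: [0.5241, -0.2615, -0.0228]
orientation: [[-0.999, -0.032, 0.0], [-0.032, 0.999, 0.0], [-0.0, 0.0, -1.0]]
force: [-1.6, 0.2, 0.6]
opening: 0.758
```

Emit:
play_rows([
  {"dx":-0.1,"dy":0,"dz":0,"yaw":0,"jaw":6.5},
  {"dx":-0.15,"dy":0,"dz":0,"yaw":0,"jaw":6.5},
  {"dx":-0.15,"dy":0,"dz":0,"yaw":0,"jaw":6.5},
])

```text
clock: 12.28
tcp_pos: [0.5251, -0.2614, -0.0229]
orientation: [[-0.999, -0.032, -0.001], [-0.032, 0.999, 0.0], [0.001, 0.0, -1.0]]
force: [-4.6, -0.4, 2.1]
opening: 0.758
```

Emit:
play_rows([
  {"dx":-0.1,"dy":0,"dz":0,"yaw":0,"jaw":6.5},
  {"dx":-0.15,"dy":0,"dz":0,"yaw":0,"jaw":6.5},
  {"dx":-0.15,"dy":0,"dz":0,"yaw":0,"jaw":6.5},
])

```text
clock: 12.65
tcp_pos: [0.5252, -0.2615, -0.0229]
orientation: [[-0.999, -0.033, -0.003], [-0.033, 0.999, 0.001], [0.003, 0.001, -1.0]]
force: [-9.1, -3.2, 5.5]
opening: 0.76
```

```bash
python3 -c "
from h import *
p,R=st()
from rig import eyes
for n in ('scene','top','wrist'): cv2.imwrite(f'pics/{n}10.png',eyes.read_camera(n)['image'])
a=cv2.imread('pics/top10.png')[130:220,210:350]; cv2.imwrite('pics/top10z.png',cv2.resize(a,None,fx=5.5,fy=5.5,interpolation=2))
a=cv2.imread('pics/scene10.png')[130:260,130:420]; cv2.imwrite('pics/scene10z.png',cv2.resize(a,None,fx=2.7,fy=2.7,interpolation=2))
"
```

```text
t 12.65 tcp [ 0.5252 -0.2615 -0.0229] feeder [-0.0776 -0.2346] yaw err -0.01 tilt [-0.003  0.001] F [-9.1 -3.2  5.5] open 0.76 q6 [ -34.   40.   91.   -0.   49. -126.]
```

View pics/top10z.png

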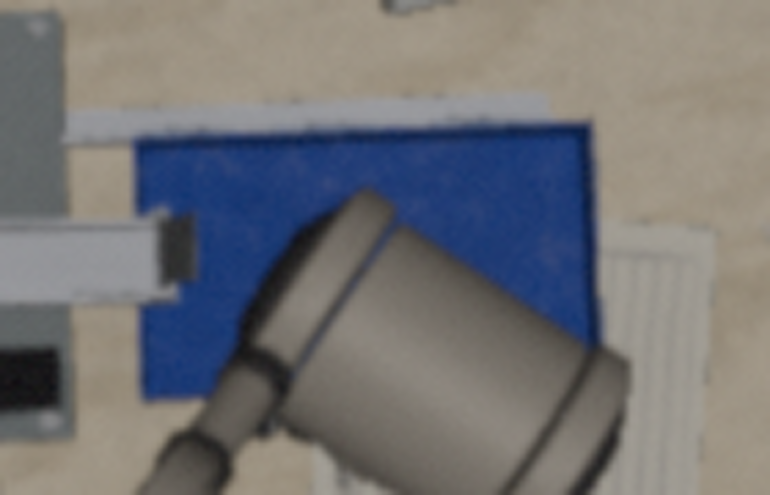

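View pics/scene10z.png

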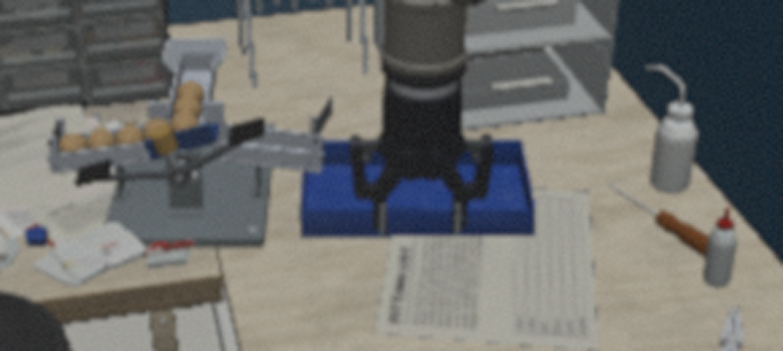

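Emit:
play_rows([
  {"dx":1,"dy":0,"dz":0,"yaw":0,"jaw":6.5},
  {"dx":3,"dy":0,"dz":0,"yaw":0,"jaw":6.5},
  {"dx":5,"dy":0,"dz":0,"yaw":0,"jaw":6.5},
  {"dx":5,"dy":0,"dz":-5,"yaw":0,"jaw":6.5},
  {"dx":5,"dy":0,"dz":-10,"yaw":0,"jaw":0},
])

```text
clock: 13.42
tcp_pos: [0.4769, -0.2627, 0.078]
orientation: [[-1.0, -0.032, 0.0], [-0.032, 0.999, 0.001], [-0.0, 0.001, -1.0]]
force: [0.6, -1.0, -0.4]
opening: 0.562
```

Emit:
play_rows([
  {"dx":0,"dy":0,"dz":-4,"yaw":0,"jaw":0},
  {"dx":0,"dy":0,"dz":-8,"yaw":0,"jaw":0},
  {"dx":0,"dy":5,"dz":-8,"yaw":0,"jaw":0},
  {"dx":0,"dy":10,"dz":-8,"yaw":0,"jaw":0},
  {"dx":0,"dy":10,"dz":-8,"yaw":0,"jaw":0},
])

```text
clock: 14.05
tcp_pos: [0.4738, -0.1601, 0.1575]
orientation: [[-0.999, -0.036, 0.001], [-0.036, 0.999, 0.001], [-0.001, 0.001, -1.0]]
force: [-0.3, 0.2, -0.3]
opening: -0.0
```

```bash
python3 -c "
from h import *
delta(-.06,-.068,.14)
from rig import eyes
for n in ('scene','top','wrist'): cv2.imwrite(f'pics/{n}11.png',eyes.read_camera(n)['image'])
a=cv2.imread('pics/top11.png')[130:240,150:350]; cv2.imwrite('pics/top11z.png',cv2.resize(a,None,fx=4,fy=4,interpolation=2))
a=cv2.imread('pics/scene11.png')[130:260,130:420]; cv2.imwrite('pics/scene11z.png',cv2.resize(a,None,fx=2.7,fy=2.7,interpolation=2))
m=traymask(cv2.imread('pics/top11.png')); c=max(cv2.findContours(m,0,2)[0],key=cv2.contourArea); p=cv2.approxPolyDP(c,5,True)[:,0]; print(p.tolist(), ray('top',p,.034).round(4).tolist())
"
```

```text
t 14.05 tcp [ 0.4738 -0.1601  0.1575] feeder [-0.1256 -0.1315] yaw err 0.16 tilt [0.001 0.001] F [-0.3  0.2 -0.3] open -0.0 q6 [ -28.   19.   95.    0.   66. -120.]
cm [-6.58  6.33  1.76]
[[316, 153], [235, 156], [235, 167], [246, 169], [236, 196], [318, 198]] [[0.671, -0.3678, 0.034], [0.6629, -0.1416, 0.034], [0.6319, -0.1417, 0.034], [0.6263, -0.1724, 0.034], [0.5508, -0.1447, 0.034], [0.5452, -0.3718, 0.034]]
```

View pics/top11z.png

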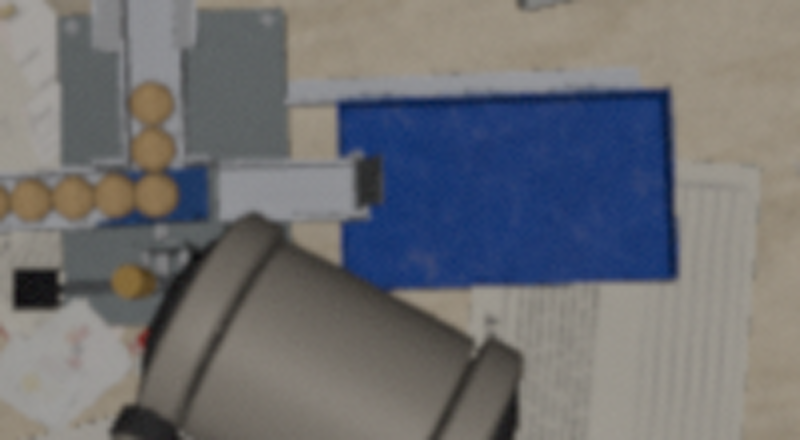

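View pics/scene11z.png

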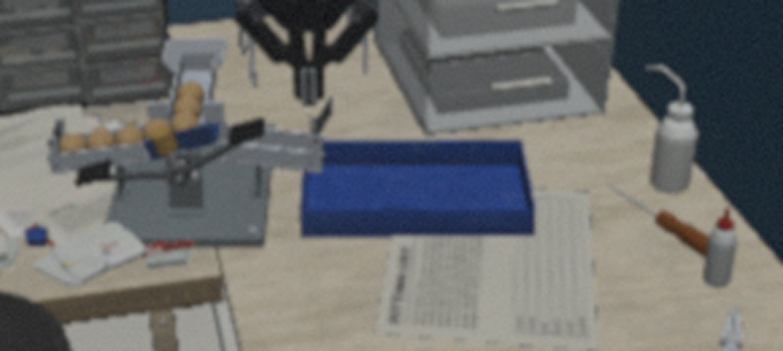

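View pics/wrist11.png

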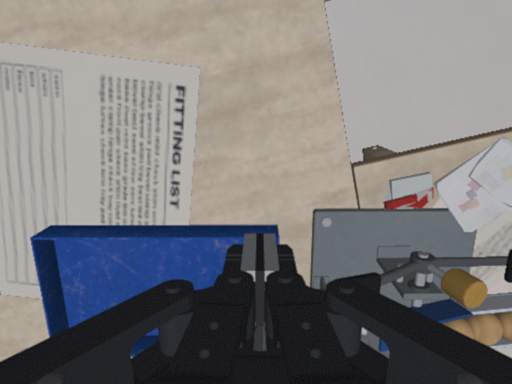

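Emit:
play_rows([
  {"dx":-2,"dy":2,"dz":0,"yaw":0,"jaw":0},
  {"dx":-4,"dy":4,"dz":0,"yaw":0,"jaw":0},
  {"dx":-6,"dy":6,"dz":0,"yaw":0,"jaw":0},
  {"dx":-6.6,"dy":6.3,"dz":0,"yaw":0,"jaw":0},
  {"dx":-6.6,"dy":6.3,"dz":0,"yaw":0,"jaw":0},
])

```text
clock: 14.82
tcp_pos: [0.5378, -0.0988, 0.1568]
orientation: [[-0.999, -0.032, -0.0], [-0.032, 0.999, -0.0], [0.0, -0.0, -1.0]]
force: [-0.5, -0.2, 0.7]
opening: -0.002
```

```bash
python3 -c "
from h import *
print(proj('scene',np.array([[.4738,-.1601,.1575],[.4738,-.1601,.1775],[.4738,-.1601,.1975]])))
delta(-.06,-.068,.14)
from rig import eyes,robot
p=robot.get_obs()['tcp_pos'];print(proj('scene',[p,p+np.array([0,0,.024]),[p[0],p[1],.127]]))
for n in ('scene','wrist'): cv2.imwrite(f'pics/{n}12.png',eyes.read_camera(n)['image'])
a=cv2.imread('pics/scene12.png')[110:220,130:330]; cv2.imwrite('pics/scene12z.png',cv2.resize(a,None,fx=4,fy=4,interpolation=2))
"
```

```text
[[245.02622785 178.7878325 ]
 [244.83474249 171.67470651]
 [244.63969678 164.42932329]]
t 14.82 tcp [ 0.5378 -0.0988  0.1568] feeder [-0.0596 -0.0724] yaw err -0.07 tilt [-0. -0.] F [-0.5 -0.2  0.7] open -0.002 q6 [ -18.   24.   88.   -0.   68. -110.]
cm [0.04 0.44 1.68]
[[222.77838192 165.92095392]
 [222.32473214 157.64513209]
 [223.32893797 175.9646129 ]]
```

View pics/scene12z.png

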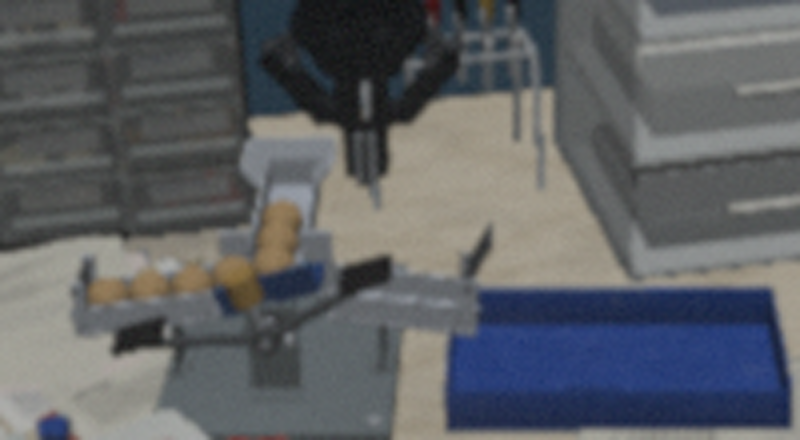

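View pics/wrist12.png

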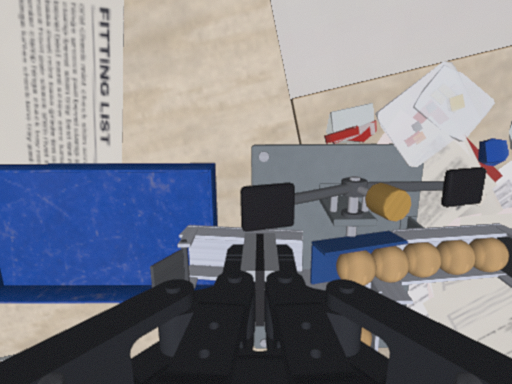

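Emit:
play_rows([
  {"dx":0,"dy":0.3,"dz":1,"yaw":0,"jaw":0},
  {"dx":0,"dy":0.3,"dz":2,"yaw":0,"jaw":0},
  {"dx":0,"dy":0.3,"dz":3,"yaw":0,"jaw":0},
  {"dx":0,"dy":0.3,"dz":3.4,"yaw":0,"jaw":0},
  {"dx":0,"dy":0.3,"dz":3.4,"yaw":0,"jaw":0},
])

```text
clock: 15.55
tcp_pos: [0.5375, -0.0949, 0.1228]
orientation: [[-0.999, -0.032, -0.001], [-0.032, 0.999, 0.0], [0.001, 0.0, -1.0]]
force: [-0.1, 0.0, 0.2]
opening: 0.001
```

```bash
python3 -c "
from h import *
delta(-.06,-.068,.10)
from rig import eyes,robot
for n in ('scene','wrist'): cv2.imwrite(f'pics/{n}13.png',eyes.read_camera(n)['image'])
a=cv2.imread('pics/scene13.png')[110:220,130:330]; cv2.imwrite('pics/scene13z.png',cv2.resize(a,None,fx=4,fy=4,interpolation=2))
"
```

```text
t 15.55 tcp [ 0.5375 -0.0949  0.1228] feeder [-0.0598 -0.0685] yaw err -0.04 tilt [-0.001  0.   ] F [-0.1  0.   0.2] open 0.001 q6 [ -18.   26.   90.    0.   64. -110.]
cm [0.02 0.05 2.28]
```

View pics/scene13z.png

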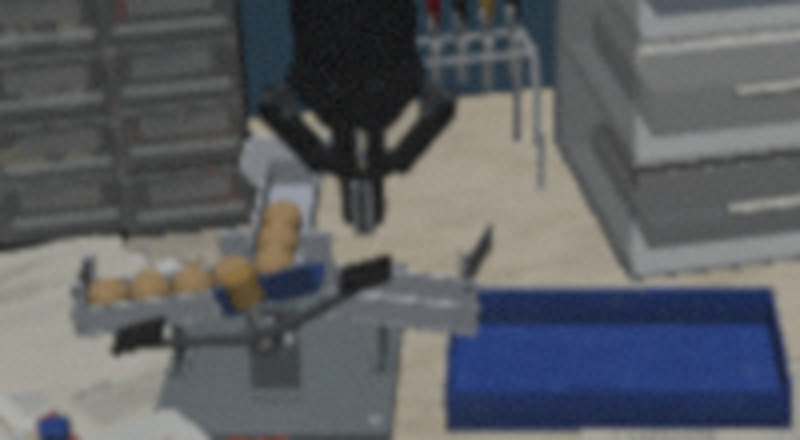

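View pics/wrist13.png

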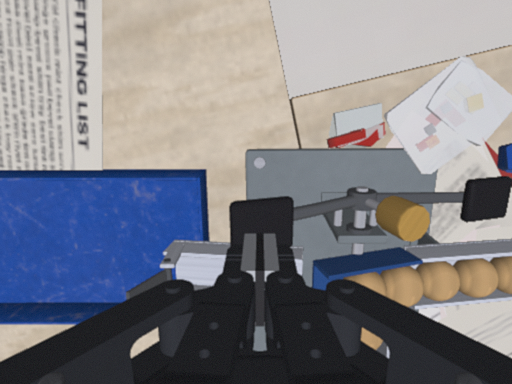

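Emit:
play_rows([
  {"dx":0,"dy":0,"dz":0.8,"yaw":0,"jaw":0},
  {"dx":0,"dy":0,"dz":1.6,"yaw":0,"jaw":0},
  {"dx":0,"dy":0,"dz":2.0,"yaw":0,"jaw":0},
  {"dx":0,"dy":0,"dz":2.2,"yaw":0,"jaw":0},
])

```text
clock: 16.15
tcp_pos: [0.5375, -0.0949, 0.1008]
orientation: [[-0.999, -0.032, -0.0], [-0.032, 0.999, 0.0], [0.0, 0.0, -1.0]]
force: [0.1, -0.5, -0.6]
opening: -0.005
```

Emit:
play_rows([
  {"dx":0,"dy":-0.1,"dz":0.3,"yaw":0,"jaw":0},
  {"dx":0,"dy":-0.2,"dz":0.6,"yaw":0,"jaw":0},
  {"dx":0,"dy":-0.2,"dz":0.6,"yaw":0,"jaw":0},
])

```text
clock: 16.52
tcp_pos: [0.5377, -0.0971, 0.0951]
orientation: [[-0.999, -0.032, -0.0], [-0.032, 0.999, 0.0], [0.0, 0.0, -1.0]]
force: [0.7, 0.3, -0.4]
opening: -0.003
```

```bash
python3 -c "
from h import *
delta(-.06,-.068,.10)
from rig import eyes,robot
for n in ('scene','wrist'): cv2.imwrite(f'pics/{n}14.png',eyes.read_camera(n)['image'])
a=cv2.imread('pics/scene14.png')[110:220,130:330]; cv2.imwrite('pics/scene14z.png',cv2.resize(a,None,fx=4,fy=4,interpolation=2))
"
```

```text
t 16.52 tcp [ 0.5377 -0.0971  0.0951] feeder [-0.0597 -0.0706] yaw err -0.05 tilt [-0.  0.] F [ 0.7  0.3 -0.4] open -0.003 q6 [ -18.   28.   92.    0.   60. -110.]
cm [ 0.03  0.26 -0.49]
```

View pics/scene14z.png

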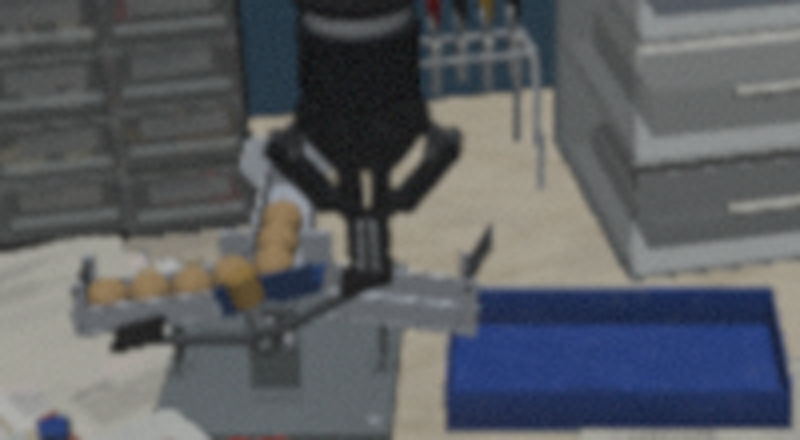

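View pics/wrist14.png

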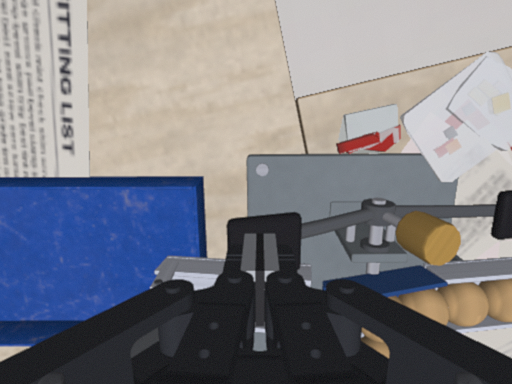

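Emit:
play_rows([
  {"dx":0,"dy":-0.15,"dz":0.5,"yaw":0,"jaw":0},
  {"dx":0,"dy":-0.3,"dz":1.0,"yaw":0,"jaw":0},
  {"dx":0,"dy":-0.45,"dz":1.5,"yaw":0,"jaw":0},
])

```text
clock: 17.0
tcp_pos: [0.5379, -0.1016, 0.0798]
orientation: [[-0.999, -0.032, -0.0], [-0.032, 0.999, 0.0], [0.0, 0.0, -1.0]]
force: [0.9, -0.7, 1.3]
opening: -0.006
```

```bash
python3 -c "
from h import *
delta(-.06,-.068,.10)
from rig import eyes,robot
for n in ('scene','wrist'): cv2.imwrite(f'pics/{n}15.png',eyes.read_camera(n)['image'])
a=cv2.imread('pics/scene15.png')[110:220,130:330]; cv2.imwrite('pics/scene15z.png',cv2.resize(a,None,fx=4,fy=4,interpolation=2))
"
```

```text
t 17.0 tcp [ 0.5379 -0.1016  0.0798] feeder [-0.0597 -0.0752] yaw err -0.05 tilt [-0.  0.] F [ 0.9 -0.7  1.3] open -0.006 q6 [ -19.   29.   93.    0.   58. -111.]
cm [ 0.03  0.72 -2.02]
```

View pics/scene15z.png

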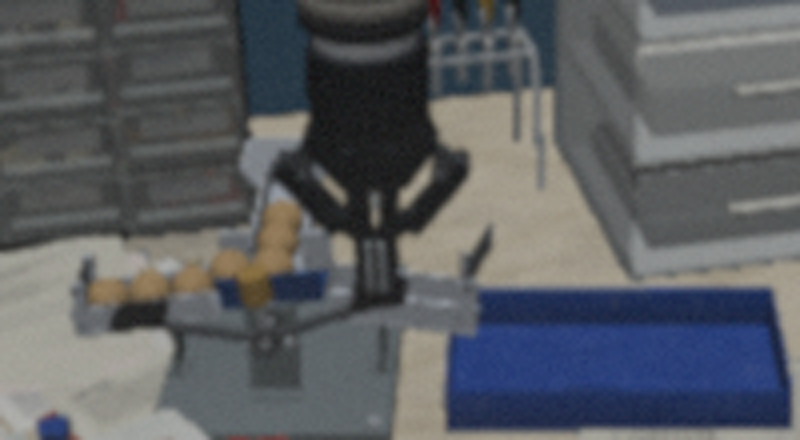

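Emit:
play_rows([
  {"dx":0,"dy":-0.2,"dz":0.5,"yaw":0,"jaw":0},
  {"dx":0,"dy":-0.4,"dz":1.0,"yaw":0,"jaw":0},
  {"dx":0,"dy":-0.6,"dz":1.5,"yaw":0,"jaw":0},
  {"dx":0,"dy":-0.8,"dz":2.0,"yaw":0,"jaw":0},
  {"dx":0,"dy":-0.9,"dz":2.4,"yaw":0,"jaw":0},
])

```text
clock: 17.73
tcp_pos: [0.5381, -0.1106, 0.0557]
orientation: [[-0.999, -0.032, -0.0], [-0.032, 0.999, 0.0], [0.0, 0.0, -1.0]]
force: [-0.8, -0.4, 0.0]
opening: 0.001
```

```bash
python3 -c "
from h import *
delta(-.06,-.068,.10)
from rig import eyes,robot
for n in ('scene','wrist'): cv2.imwrite(f'pics/{n}16.png',eyes.read_camera(n)['image'])
a=cv2.imread('pics/scene16.png')[110:220,130:330]; cv2.imwrite('pics/scene16z.png',cv2.resize(a,None,fx=4,fy=4,interpolation=2))
"
```

```text
t 17.73 tcp [ 0.5381 -0.1106  0.0557] feeder [-0.0597 -0.0841] yaw err -0.06 tilt [-0.  0.] F [-0.8 -0.4  0. ] open 0.001 q6 [ -20.   31.   94.    0.   55. -111.]
cm [ 0.03  1.61 -4.43]
```

View pics/scene16z.png

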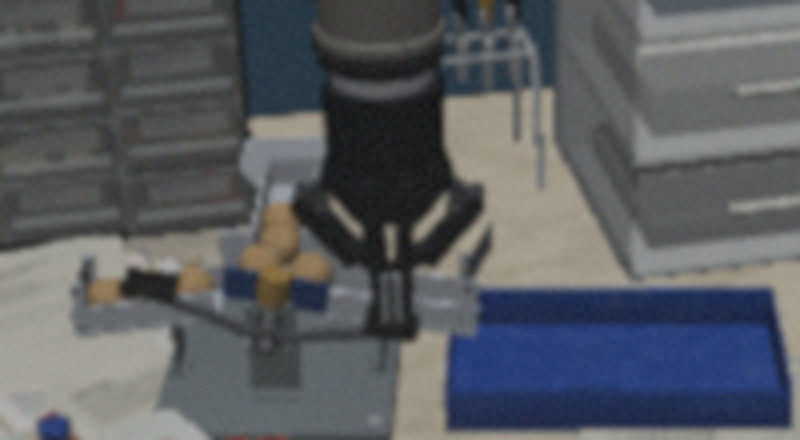

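View pics/wrist16.png

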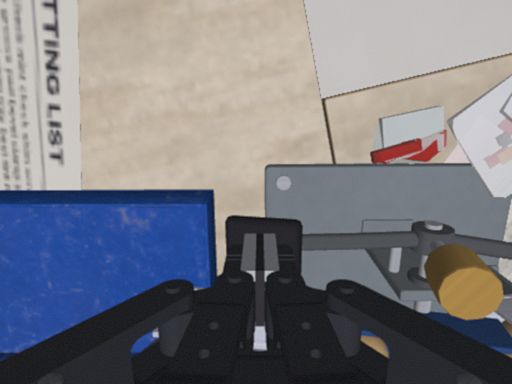

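Balls are beginning to roll to the right; I'll keep following the pad to its stop without pressing hard.

Emit:
play_rows([
  {"dx":0,"dy":-0.05,"dz":0.3,"yaw":0,"jaw":0},
  {"dx":0,"dy":-0.05,"dz":0.6,"yaw":0,"jaw":0},
  {"dx":0,"dy":-0.05,"dz":0.6,"yaw":0,"jaw":0},
  {"dx":0,"dy":-0.05,"dz":0.6,"yaw":0,"jaw":0},
  {"dx":0,"dy":-0.05,"dz":0.6,"yaw":0,"jaw":0},
])

```text
clock: 18.45
tcp_pos: [0.5383, -0.1109, 0.0503]
orientation: [[-0.999, -0.032, 0.0], [-0.032, 0.999, 0.0], [-0.0, 0.0, -1.0]]
force: [-0.0, -0.5, -0.2]
opening: 0.002
```

```bash
python3 -c "
from h import *
st()
from rig import eyes,robot
for n in ('scene','wrist'): cv2.imwrite(f'pics/{n}17.png',eyes.read_camera(n)['image'])
a=cv2.imread('pics/scene17.png')[110:220,130:330]; cv2.imwrite('pics/scene17z.png',cv2.resize(a,None,fx=4,fy=4,interpolation=2))
"
```

```text
t 18.45 tcp [ 0.5383 -0.1109  0.0503] feeder [-0.0596 -0.0845] yaw err -0.04 tilt [0. 0.] F [-0.  -0.5 -0.2] open 0.002 q6 [ -20.   31.   94.    0.   54. -111.]
```

View pics/scene17z.png

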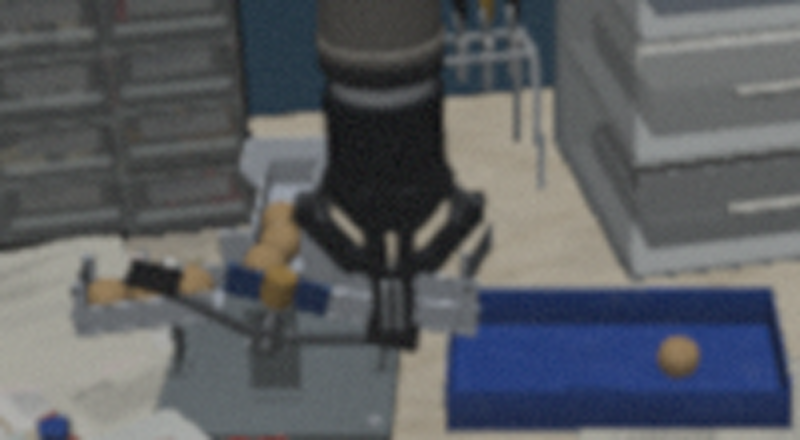

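Emit:
play_rows([
  {"dx":0,"dy":0,"dz":0,"yaw":0,"jaw":0},
  {"dx":0,"dy":0,"dz":0,"yaw":0,"jaw":0},
  {"dx":0,"dy":0,"dz":0,"yaw":0,"jaw":0},
  {"dx":0,"dy":0,"dz":0,"yaw":0,"jaw":0},
  {"dx":0,"dy":0,"dz":0,"yaw":0,"jaw":0},
])

```text
clock: 19.18
tcp_pos: [0.5382, -0.1109, 0.0502]
orientation: [[-0.999, -0.032, -0.0], [-0.032, 0.999, 0.0], [0.0, 0.0, -1.0]]
force: [-0.7, 1.1, 0.8]
opening: -0.001
```

```bash
python3 -c "
from h import *
st()
from rig import eyes,robot
for n in ('scene','wrist'): cv2.imwrite(f'pics/{n}18.png',eyes.read_camera(n)['image'])
a=cv2.imread('pics/scene18.png')[110:220,130:330]; cv2.imwrite('pics/scene18z.png',cv2.resize(a,None,fx=4,fy=4,interpolation=2))
"
```

```text
t 19.18 tcp [ 0.5382 -0.1109  0.0502] feeder [-0.0596 -0.0845] yaw err -0.05 tilt [-0.  0.] F [-0.7  1.1  0.8] open -0.001 q6 [ -20.   31.   94.    0.   54. -111.]
```

View pics/scene18z.png

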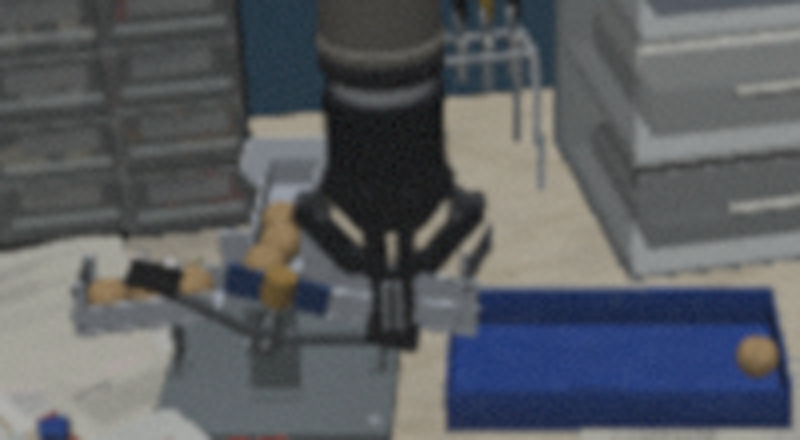

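Emit:
play_rows([
  {"dx":0,"dy":0,"dz":-3,"yaw":0,"jaw":0},
  {"dx":0,"dy":0,"dz":-6,"yaw":0,"jaw":0},
  {"dx":4,"dy":-3,"dz":-9,"yaw":0,"jaw":0},
  {"dx":9,"dy":-7,"dz":-10,"yaw":0,"jaw":0},
  {"dx":13,"dy":-11,"dz":-10,"yaw":0,"jaw":0},
])

```text
clock: 19.9
tcp_pos: [0.4109, -0.2261, 0.1513]
orientation: [[-0.999, -0.033, 0.002], [-0.033, 0.999, -0.002], [-0.002, -0.002, -1.0]]
force: [0.4, -1.3, 0.0]
opening: -0.001
```

```bash
python3 -c "
from h import *
st()
from rig import eyes,robot
for n in ('scene','wrist','top'): cv2.imwrite(f'pics/{n}19.png',eyes.read_camera(n)['image'])
a=cv2.imread('pics/scene19.png')[110:220,130:330]; cv2.imwrite('pics/scene19z.png',cv2.resize(a,None,fx=4,fy=4,interpolation=2))
a=cv2.imread('pics/top19.png')[110:220,130:330]; cv2.imwrite('pics/top19z.png',cv2.resize(a,None,fx=4,fy=4,interpolation=2))
"
```

```text
t 19.9 tcp [ 0.4109 -0.2261  0.1513] feeder [-0.1907 -0.1954] yaw err 0.02 tilt [ 0.002 -0.002] F [ 0.4 -1.3  0. ] open -0.001 q6 [ -38.   16.  100.   -0.   63. -130.]
```

View pics/scene19z.png

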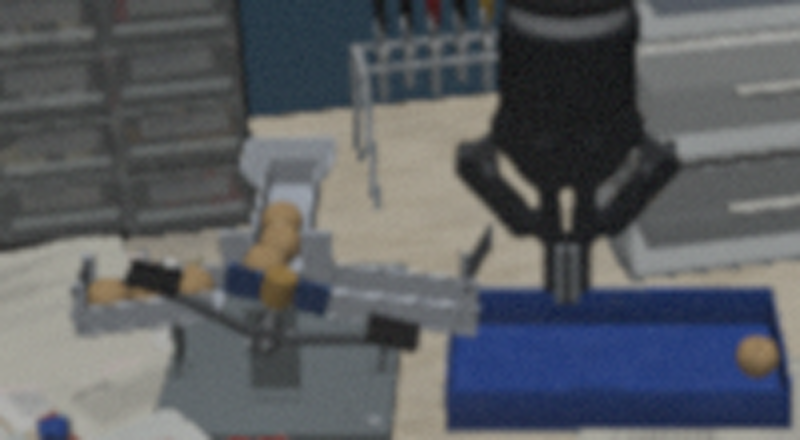

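View pics/top19z.png

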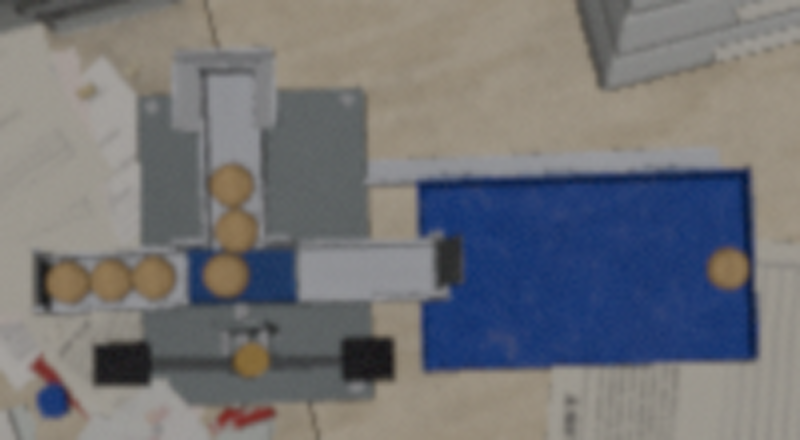

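```bash
python3 -c "
from h import *
from rig import eyes
for g in (-.3,0,.1,.2,.3):
    c,s=np.cos(g),np.sin(g)
    r=[]
    for y in (.08,-.08):
        Y=y*c-.031*s; Z=.072+.031*c+y*s
        r.append([*F(-.06,Y),Z])
    print(g,proj('top',r).round(1).tolist(),proj('scene',r).round(1).tolist())
st()
for n in ('top','scene'):
  a=eyes.read_camera(n)['image']; cv2.imwrite(f'pics/{n}20.png',a)
  h=a.max(2)[150:215,150:235] if n=='top' else a.max(2)[160:205,150:245]
  k,l,s,ct=cv2.connectedComponentsWithStats((h<45).astype(np.uint8))
  for i in range(1,k):
    if s[i,4]>25: print(n,s[i],(ct[i]+([150,150] if n=='top' else [150,160])).round(1))
a=cv2.imread('pics/top20.png')[150:200,135:245]; cv2.imwrite('pics/top20z.png',cv2.resize(a,None,fx=7,fy=7,interpolation=2))
"
```

```text
-0.3 [[158.7, 202.0], [214.2, 199.1]] [[164.7, 192.2], [221.4, 176.6]]
0 [[158.4, 201.4], [220.0, 199.4]] [[165.8, 184.1], [226.6, 183.9]]
0.1 [[159.0, 201.2], [221.3, 199.5]] [[166.8, 181.6], [227.8, 186.6]]
0.2 [[160.0, 201.0], [222.3, 199.7]] [[168.1, 179.1], [228.6, 189.3]]
0.3 [[161.2, 200.8], [222.9, 199.8]] [[169.7, 176.8], [229.2, 192.0]]
t 20.05 tcp [ 0.4103 -0.2269  0.1506] feeder [-0.1912 -0.1962] yaw err -0.32 tilt [ 0. -0.] F [ 0.3  0.2 -0.1] open -0.001 q6 [ -38.   17.  100.   -0.   63. -130.]
top [ 66  45  12  10 111] [221.4 199.2]
top [  4  46  14  10 110] [160.2 200.4]
scene [13 16 11  8 56] [168.4 179.3]
scene [72 30 12  7 53] [227.5 192.9]
```

View pics/top20z.png

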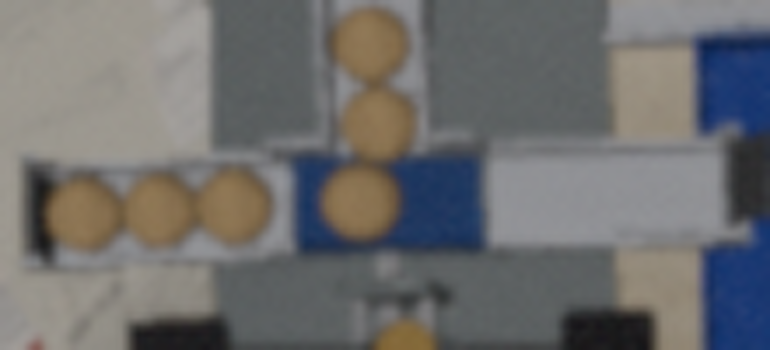

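```bash
python3 -c "
from h import *
for f in ('scene0','scene20','scene19','top0','top20'):
  a=cv2.imread(f'pics/{f}.png'); t='top' in f
  h=a.max(2)[150:215,150:235] if t else a.max(2)[160:205,150:245]
  k,l,s,ct=cv2.connectedComponentsWithStats((h<50).astype(np.uint8))
  for i in range(1,k):
    if s[i,4]>25: print(f,s[i],(ct[i]+([150,150] if t else [150,160])).round(1))
delta(-.06,-.0845,.07)
"
```

```text
scene0 [65 15 12  9 63] [220.7 178.6]
scene0 [ 9 30 12  8 51] [164.6 193.5]
scene20 [12 16 13  8 62] [168.4 179.4]
scene20 [72 29 12  8 69] [227.6 193. ]
scene19 [12 16 13  8 62] [168.2 179.2]
scene19 [72 29 12  8 67] [227.6 192.9]
top0 [ 58  43  13  12 135] [214.  198.7]
top0 [ 4 48 12  9 93] [158.7 202. ]
top20 [ 65  45  13  10 117] [221.2 199.4]
top20 [  4  46  14  10 128] [160.4 200.6]
t 20.15 tcp [ 0.412  -0.2251  0.1503] feeder [-0.1895 -0.1944] yaw err -0.1 tilt [0.001 0.   ] F [ 0.1  0.1 -0.6] open 0.0 q6 [ -38.   17.  100.    0.   63. -130.]
cm [-12.93  11.01   8.04]
```

Emit:
play_rows([
  {"dx":-5,"dy":4,"dz":0,"yaw":0,"jaw":0},
  {"dx":-9,"dy":8,"dz":0,"yaw":0,"jaw":0},
  {"dx":-12.9,"dy":11,"dz":1,"yaw":0,"jaw":0},
  {"dx":-12.9,"dy":11,"dz":5,"yaw":0,"jaw":0},
  {"dx":-12.9,"dy":11,"dz":8.5,"yaw":0,"jaw":0},
])

```text
clock: 20.78
tcp_pos: [0.5381, -0.1083, 0.0636]
orientation: [[-0.999, -0.036, -0.0], [-0.036, 0.999, 0.0], [0.0, 0.0, -1.0]]
force: [0.3, -0.9, 0.6]
opening: -0.001
```

Emit:
play_rows([
  {"dx":0,"dy":0,"dz":0.5,"yaw":0,"jaw":0},
  {"dx":0,"dy":0,"dz":1.0,"yaw":0,"jaw":0},
  {"dx":0,"dy":0,"dz":1.5,"yaw":0,"jaw":0},
  {"dx":0,"dy":0,"dz":1.8,"yaw":0,"jaw":0},
  {"dx":0,"dy":0,"dz":1.8,"yaw":0,"jaw":0},
])

```text
clock: 21.4
tcp_pos: [0.5377, -0.1112, 0.0478]
orientation: [[-0.999, -0.032, 0.001], [-0.032, 0.999, -0.0], [-0.001, -0.0, -1.0]]
force: [0.4, -0.5, 0.5]
opening: -0.002
```

Emit:
play_rows([
  {"dx":0,"dy":0,"dz":0.2,"yaw":0,"jaw":0},
  {"dx":0,"dy":0,"dz":0.3,"yaw":0,"jaw":0},
  {"dx":0,"dy":0,"dz":0.3,"yaw":0,"jaw":0},
])

```text
clock: 21.78
tcp_pos: [0.538, -0.1112, 0.047]
orientation: [[-0.999, -0.032, 0.003], [-0.032, 0.999, -0.001], [-0.003, -0.001, -1.0]]
force: [-5.9, 1.5, 19.9]
opening: -0.004
```

Emit:
play_rows([
  {"dx":0,"dy":0,"dz":0.2,"yaw":0,"jaw":0},
  {"dx":0,"dy":0,"dz":0.3,"yaw":0,"jaw":0},
  {"dx":0,"dy":0,"dz":0.3,"yaw":0,"jaw":0},
])

```text
clock: 22.15
tcp_pos: [0.5381, -0.1112, 0.0465]
orientation: [[-0.999, -0.032, 0.004], [-0.032, 0.999, -0.001], [-0.004, -0.002, -1.0]]
force: [-12.6, 3.3, 39.4]
opening: -0.002
```

```bash
python3 -c "
from h import *
st()
from rig import eyes,robot
for n in ('scene','wrist'): cv2.imwrite(f'pics/{n}21.png',eyes.read_camera(n)['image'])
a=cv2.imread('pics/scene21.png')[110:220,130:330]; cv2.imwrite('pics/scene21z.png',cv2.resize(a,None,fx=4,fy=4,interpolation=2))
"
```

```text
t 22.15 tcp [ 0.5381 -0.1112  0.0465] feeder [-0.0597 -0.0848] yaw err -0.03 tilt [ 0.004 -0.001] F [-12.6   3.3  39.4] open -0.002 q6 [ -20.   31.   95.    0.   53. -112.]
```

View pics/scene21z.png

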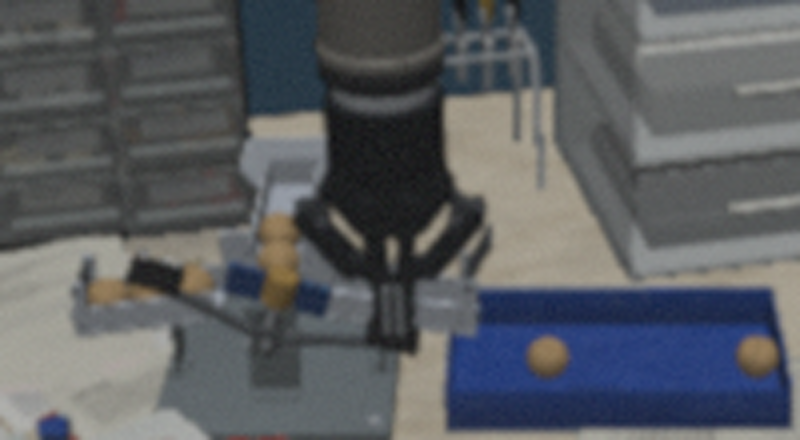

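Emit:
play_rows([
  {"dx":0,"dy":0,"dz":-0.5,"yaw":0,"jaw":0},
  {"dx":0,"dy":0,"dz":-0.6,"yaw":0,"jaw":0},
  {"dx":0,"dy":0,"dz":-0.6,"yaw":0,"jaw":0},
  {"dx":0,"dy":0,"dz":-0.6,"yaw":0,"jaw":0},
  {"dx":0,"dy":0,"dz":-0.6,"yaw":0,"jaw":0},
])

```text
clock: 22.88
tcp_pos: [0.5375, -0.1111, 0.0475]
orientation: [[-0.999, -0.032, 0.001], [-0.032, 0.999, -0.0], [-0.001, -0.0, -1.0]]
force: [-0.7, 0.5, 7.4]
opening: 0.0
```

```bash
python3 -c "
from h import *
st()
from rig import eyes,robot
for n in ('scene','wrist'): cv2.imwrite(f'pics/{n}22.png',eyes.read_camera(n)['image'])
a=cv2.imread('pics/scene22.png')[110:220,130:330]; cv2.imwrite('pics/scene22z.png',cv2.resize(a,None,fx=4,fy=4,interpolation=2))
"
```

```text
t 22.88 tcp [ 0.5375 -0.1111  0.0475] feeder [-0.0603 -0.0847] yaw err -0.05 tilt [ 0.001 -0.   ] F [-0.7  0.5  7.4] open 0.0 q6 [ -20.   31.   95.    0.   54. -112.]
```

View pics/scene22z.png

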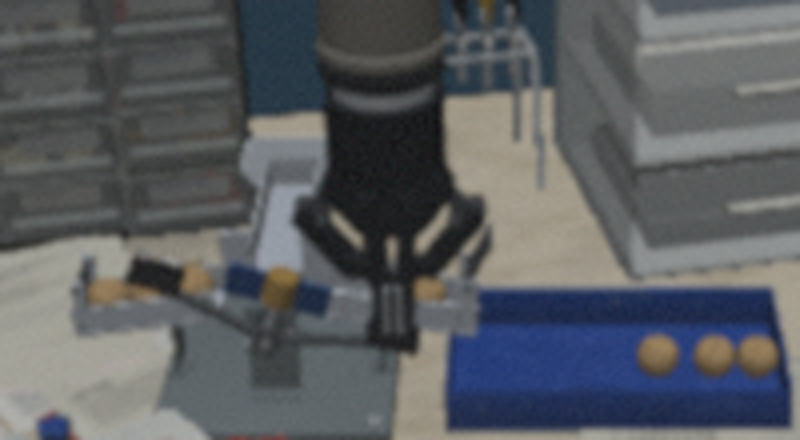

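All the rest are running; the fourth is in the right lane.

Emit:
play_rows([
  {"dx":0,"dy":0,"dz":-0.3,"yaw":0,"jaw":0},
  {"dx":0,"dy":0,"dz":-1,"yaw":0,"jaw":0},
  {"dx":0,"dy":0,"dz":-4,"yaw":0,"jaw":0},
  {"dx":0,"dy":0,"dz":-8,"yaw":0,"jaw":0},
  {"dx":4,"dy":0,"dz":-11,"yaw":0,"jaw":0},
])

```text
clock: 23.6
tcp_pos: [0.4987, -0.1126, 0.1587]
orientation: [[-0.999, -0.033, 0.003], [-0.033, 0.999, -0.001], [-0.003, -0.001, -1.0]]
force: [-0.5, -1.3, 0.7]
opening: -0.0
```

Emit:
play_rows([
  {"dx":5,"dy":0,"dz":0,"yaw":0,"jaw":0},
  {"dx":9,"dy":0,"dz":0,"yaw":0,"jaw":0},
  {"dx":9,"dy":0,"dz":0,"yaw":0,"jaw":0},
  {"dx":9,"dy":0,"dz":0,"yaw":0,"jaw":0},
  {"dx":9,"dy":0,"dz":0,"yaw":0,"jaw":0},
])

```text
clock: 24.22
tcp_pos: [0.4083, -0.1153, 0.1572]
orientation: [[-0.999, -0.033, 0.0], [-0.033, 0.999, -0.0], [-0.0, -0.0, -1.0]]
force: [0.2, 0.1, -0.7]
opening: 0.003
```

```bash
python3 -c "
from h import *
st()
from rig import eyes,robot
for n in ('scene','top'): cv2.imwrite(f'pics/{n}23.png',eyes.read_camera(n)['image'])
a=cv2.imread('pics/scene23.png')[110:260,130:420]; cv2.imwrite('pics/scene23z.png',cv2.resize(a,None,fx=2.7,fy=2.7,interpolation=2))
a=cv2.imread('pics/top23.png')[110:240,130:400]; cv2.imwrite('pics/top23z.png',cv2.resize(a,None,fx=2.9,fy=2.9,interpolation=2))
m=traymask(cv2.imread('pics/top23.png')); c=max(cv2.findContours(m,0,2)[0],key=cv2.contourArea); p=cv2.approxPolyDP(c,5,True)[:,0]; print([(inF(q).round(3).tolist()) for q in ray('top',p,.034)])
"
```

```text
t 24.23 tcp [ 0.4083 -0.1153  0.1572] feeder [-0.1896 -0.0846] yaw err -0.02 tilt [ 0. -0.] F [ 0.2  0.1 -0.7] open 0.003 q6 [ -26.   12.  106.    0.   63. -118.]
[[0.065, -0.346], [0.064, -0.119], [0.036, -0.118], [0.026, -0.149], [-0.004, -0.148], [-0.02, -0.12], [-0.062, -0.121], [-0.061, -0.345], [-0.014, -0.345], [-0.004, -0.223], [0.018, -0.235], [0.011, -0.346]]
```

View pics/scene23z.png

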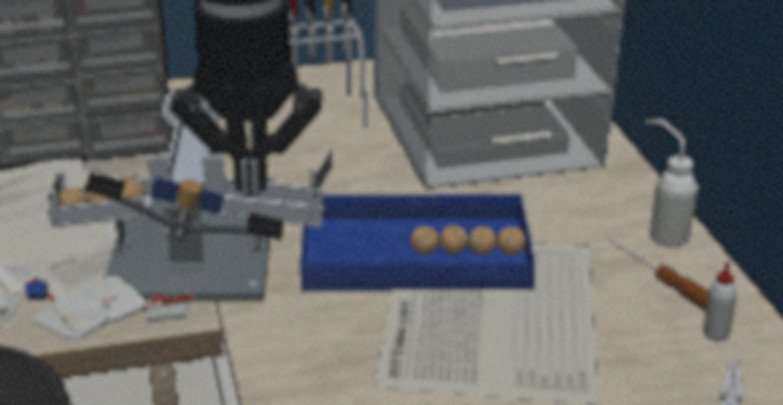

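View pics/top23z.png

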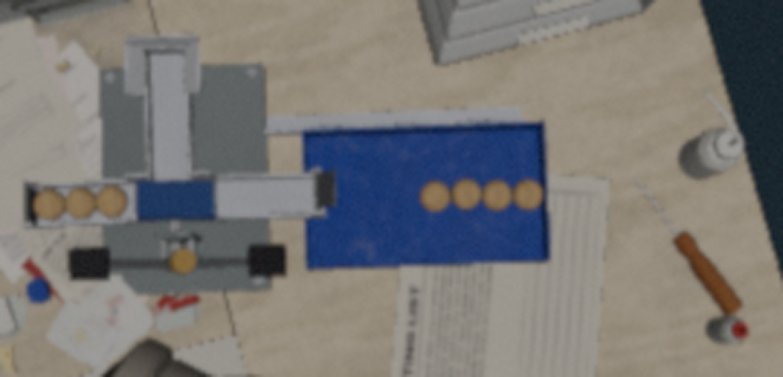

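Emit:
play_rows([
  {"dx":0,"dy":0,"dz":0,"yaw":0,"jaw":0},
  {"dx":0,"dy":0,"dz":0,"yaw":0,"jaw":0},
  {"dx":0,"dy":0,"dz":0,"yaw":0,"jaw":0},
  {"dx":0,"dy":0,"dz":0,"yaw":0,"jaw":0},
  {"dx":0,"dy":0,"dz":0,"yaw":0,"jaw":0},
])

```text
clock: 24.95
tcp_pos: [0.4073, -0.1152, 0.1572]
orientation: [[-0.999, -0.032, 0.0], [-0.032, 0.999, 0.0], [-0.0, 0.0, -1.0]]
force: [0.2, -0.1, -0.7]
opening: -0.002
```

Emit:
play_rows([
  {"dx":0,"dy":0,"dz":0,"yaw":0,"jaw":0},
  {"dx":0,"dy":0,"dz":0,"yaw":0,"jaw":0},
  {"dx":0,"dy":0,"dz":0,"yaw":0,"jaw":0},
  {"dx":0,"dy":0,"dz":0,"yaw":0,"jaw":0},
  {"dx":0,"dy":0,"dz":0,"yaw":0,"jaw":0},
])

```text
clock: 25.58
tcp_pos: [0.4073, -0.1152, 0.1572]
orientation: [[-0.999, -0.032, 0.0], [-0.032, 0.999, 0.0], [-0.0, 0.0, -1.0]]
force: [0.3, 0.2, -0.2]
opening: 0.001
```

```bash
python3 -c "
from h import *
from rig import eyes,robot
a=eyes.read_camera('top')['image']; cv2.imwrite('pics/top24.png',a)
b=cv2.imread('pics/top23.png'); d=cv2.absdiff(a,b).max(2)[110:260,130:400]; print('moved px',(d>40).sum())
for im in (b,a):
  h=cv2.cvtColor(im,cv2.COLOR_BGR2HSV)[160:200,240:330]; m=((h[...,0]<30)&(h[...,1]>60)&(h[...,2]>80)).astype(np.uint8); M=cv2.moments(m,True); print(M['m00'],M['m10']/M['m00'],M['m01']/M['m00'])
c=cv2.imread('pics/top0.png'); d=cv2.absdiff(a,c).max(2)[150:250,335:400]; print('bystanders',(d>40).sum())
print(robot.sign_off())
"
```

```text
moved px 7
293.0 55.84300341296928 16.839590443686006
294.0 55.79251700680272 16.833333333333332
bystanders 0
the job is handed in; nothing more can be done
None
```

I pushed the tray flat against the fence under the open lane and then pressed the right pad. All four waiting balls are in the tray and the job is handed in at about 25.6 s; the hand-in gave no verdict.

**Last checks**
- All four balls were at rest: their image centroid had not moved over the last 1.3 s.
- The tray measured parallel to the fence and centred within about 2 mm of x = 0 in the feeder's frame. Its y is about -0.23, against the -0.24 given.
- The three balls in the shut lane were still in place, and nothing had moved around the screwdriver and the glue.
- The gate looked fully over on its stop, and the gripper was touching nothing.

**What went wrong on the way**
- **Fingertip height:** the fingertips sit about 25 mm (shut) to 35 mm (open to 65 mm) above the reported TCP. On the first approach they passed over the tray's near wall without touching it, and I backed out and came in lower.
- **Jammed balls:** after the first press, one ball ran down and the other three jammed at the gate. A second press on the same pad freed them.
- **High press force:** that second press peaked at about 39 N on the fingertips because I sent the last step without waiting for the force reading. It is under the 40 N limit, but much more than the gate needs.
- **Gate angle:** after the first press, my camera estimates ranged from 0.1 to 0.28 rad, so I could not be sure then that the gate was fully over. I did not re-measure it after the second press. That it is now on its stop rests on the rise in force and the pictures.

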